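# Nest the serving boards on the counter hook

## Task

Clear the cheese stall's drying rack: hang the three wooden serving boards on the counter hook by their slots, the large one first at the back, then the medium, then the small, all flush against one another and left hanging. As each board goes on, slide it back until you feel it bear on the hook's soft buffer (the later ones through the boards already there) and press it home for a moment with about 8 newtons, never more than 16. Keep the boards upright and leave the honey jar, the little cheese and the dish where they are.

Things in the scene. Friction and masses are not known exactly. Their poses are not given: they have to be found in the camera images.
- large_centre (a point): Centre, half-way up, of the large serving board: dark brown wood, 169 mm tall, 130 wide, 12 thick, upright. x normal to its faces (both alike), y across, z up. Handle on top, 40 wide, 12 thick; its top edge is 84.5 above this point. Hanging slot right through, 38 wide, 26 high, its upper edge 40.5 above this point. Only the handle's top 30 is clear of the bridge over the slot.
- medium_centre (a point): Centre, half-way up, of the medium serving board: mid-brown wood, 188 mm tall, 108 wide, 12 thick, upright. x normal to its faces (both alike), y across, z up. Handle on top, 40 wide, 12 thick; its top edge is 94 above this point. Hanging slot right through, 38 wide, 26 high, its upper edge 14 above this point.
- small_centre (a point): Centre, half-way up, of the small serving board: pale wood, 207 mm tall, 86 wide, 12 thick, upright. x normal to its faces (both alike), y across, z up. Handle on top, 40 wide, 12 thick; its top edge is 103.5 above this point. Hanging slot right through, 38 wide, 26 high, its upper edge 12.5 below this point. Hung, each handle stands 36 higher than the one behind.
- rack: Plywood drying rack, fixed, 190 x 110 mm, origin under its centre. The boards stand on its 8 thick floor in three slots at x = -70, 0, 70 of its own frame, each 16 wide between rails that reach 32 above the counter, open at both ends (y). Which board is in which slot varies; rack and hook stand may change sides.
- hook_tip (a point): Free tip of the fixed counter hook, mid-width, level with its top face. The hook is a level flat steel bar 30 mm wide, 6 thick, 150 long, its top 150 above the counter. x runs from the tip along the bar to the upright that holds it (40 wide, no higher than the bar), y across, z up. At the tip a lip 5 thick stands 8 above the bar.
- stand: The hook's steel stand; origin on the counter, 72 mm along x from the tip, same axes. On the bar a black collar carries, towards the tip, a green sprung buffer plate 56 wide, from 6 above to 50 below the bar's top. Where the collar is clamped varies and is not reported: the plate's face is 84 to 116 from the tip. It yields 1 mm per 2 N, bottoms after 10: find it by feel.
- honey_centre (a point): Amber honey jar with a brass lid, 60 across, 85 tall; the point is its centre. Bystander, leave alone.
- cheese_centre (a point): Small whitish round cheese, 80 across, 38 tall; the point is its centre. Bystander, leave alone.
- dish_centre (a point): White tasting dish, 90 across, 35 tall; the point is its centre. Bystander, leave alone.

How it is judged (in metres and radians):
On the way, in this order (a step that is already met when the one before it is completed fails the run):
1. the large board is on the hook and pressed against the buffer with more than 4 N for 0.2 s (x of large_centre in the frame of hook_tip above 0.015 m and y of large_centre in the frame of hook_tip between -0.012 and 0.012 m and contact force between large and buffer_c0 above 4 N), for 0.2 s.
2. the medium board is on the hook and pressed against the large one with more than 4 N for 0.2 s, the stack bearing on the buffer (over 2 N) (x of medium_centre in the frame of hook_tip above 0.015 m and y of medium_centre in the frame of hook_tip between -0.012 and 0.012 m and contact force between medium and large above 4 N and contact force between large and buffer_c0 above 2 N), for 0.2 s.
3. the small board is on the hook and pressed against the medium one with more than 4 N for 0.2 s, the stack bearing on the buffer (over 2 N) (x of small_centre in the frame of hook_tip above 0.015 m and y of small_centre in the frame of hook_tip between -0.012 and 0.012 m and contact force between small and medium above 4 N and contact force between large and buffer_c0 above 2 N), for 0.2 s.
At the end, for the whole second after the job is handed in: All three boards hang upright (within 0.1 rad) and at rest by their slots' upper edges on the bar (height within 4 mm), behind the lip, in the order large, medium, small from the back, neighbouring centres no more than 15.5 mm apart (12 mm is flush) (z of large_centre in the frame of hook_tip between -0.0445 and -0.0365 m and x of large_centre in the frame of hook_tip between 0.015 and 0.14 m and y of large_centre in the frame of hook_tip between -0.01 and 0.01 m and angle between each of large_centre, medium_centre, small_centre's own z axis and vertical below 0.1 rad and linear speed of each of large, medium, small below 0.02 m/s and z of medium_centre in the frame of hook_tip between -0.018 and -0.01 m and x of medium_centre in the frame of hook_tip between 0.015 and 0.14 m and y of medium_centre in the frame of hook_tip between -0.01 and 0.01 m and z of small_centre in the frame of hook_tip between 0.0085 and 0.0165 m and x of small_centre in the frame of hook_tip between 0.015 and 0.14 m and y of small_centre in the frame of hook_tip between -0.01 and 0.01 m and horizontal distance between large_centre and medium_centre below 0.0155 m and horizontal distance between medium_centre and small_centre below 0.0155 m and horizontal distance between large_centre and small_centre above 0.0215 m); the robot touches nothing.
It fails at once if the buffer is pressed with more than 16 N (contact force between any of large, medium, small, the fingers and buffer_c0 above 16 N).
It fails at once if a board is tipped more than 0.5 rad from upright (angle between any of large_centre, medium_centre, small_centre's own z axis and vertical above 0.5 rad).
It fails at once if the honey jar, the cheese or the dish is moved more than 15 mm (distance of any of honey_centre, cheese_centre, dish_centre from where it was at the start of the episode above 0.015 m).
It also fails if it takes over 72 s, if anything falls off the work surface, if the arm or the gripper's body presses on something with over 40 N, if the wrist force passes 120 N, or if a joint passes its speed limit or range.

## Robot

A 7-joint arm with a two-finger parallel gripper is mounted at the origin on the work surface. World frame = base frame: x ahead of the robot, y to its left, z up, the work surface at z = 0. Lengths are in m, angles in degrees, forces in N, time in s.
With the tool pointing down it reaches from about 0.425 to 0.875 m from the base axis. Payload 4.7 kg.
Tool frame: the origin (TCP) lies on the front face of the gripper's body, between the roots of the fingers; the fingertips stand 70 mm ahead of it and the grasp point (between the pads) lies 51 mm ahead of it (tip_extent is the distance from the TCP to the fingertips, in m); z points along the fingers, y is the direction in which the jaws open and shut (so a half turn about z gives the same grasp; the last joint's range is limited). The gripper opens to 87 mm and grips with 3 to 60 N. Pads are 19 mm wide; open, the fingers measure 117 mm over their backs; the gripper's body (75 mm by 190 mm) begins 51 mm behind the grasp point.
Start: joints at [70.651, 18.392, -4.016, 83.108, 1.295, 78.541, -3.26], TCP at [0.224, -0.61, 0.292] pointing down, gripper open.
Joint ranges: [-163.93, 163.93], [-17.29, 119.83], [-79.2, 71.16], [3.27, 140.29], [-89.18, 269.18], [5.43, 117.66], [-154.24, 154.24]. Speed limits (degrees/s): [147.25, 147.25, 180, 180, 180, 180, 180].

## Interface

Orientations are given as [roll, pitch, yaw] about the fixed x, y, z axes, in that order (R = Rz(yaw) Ry(pitch) Rx(roll)).
In Python, from cell import * gives the robot as it stands.
- The arm moves only by the tool carry_out, never from a script. Its argument "increments" is text: rows parted by semicolons, each of 7 numbers parted by spaces: the opening, from 0 (shut) to 1 (fully open), then the shift along the tool's x, y, z in m, then the turn, a rotation vector about the tool's x, y, z in degrees. A call has 1 to 20 rows; each row shifts and turns the pose as measured when the row begins, along the tool's axes as they then stand; what a row does not reach is not made up. A row lasts 1/8 s, in which the tool goes at most 62.5 mm and 10.7 degrees, less where a joint would pass 70% of its speed; a pose out of reach is approached as far as the arm can. A call is refused whole if a number of a shift passes 0.0625 or a number of a turn 10.7, either way. A call with a gripper value outside its range is refused whole. The fingers move at their own pace and stop on an object; "force" is the grip in N (left out, the last holds). Time passes only in rows, so rows that do not move let the fingers close. It gives the time, the measured TCP pose, the force and the opening at its end, in the units of the state.
- get_obs(): the state, without advancing time (a new reading comes with each control period).
- read_camera(name): name is "scene" or "side" or "wrist"; returns a dict with "img" (400x640x3 uint8, blue, green, red), "fx", "fy", "cx", "cy" (pixels), "world_from_camera" (4x4, takes a point from camera to world coordinates). Camera axes: x right, y down, z forward; pixel columns grow to the right and rows downward; lengths in m; the calibration is good to about 2 mm. A picture is of the moment at which its call begins. There is no depth.
- sign_off(): hands the job in, once; it reports no verdict.
Trained networks look in a picture, given as the dict that the camera call returned (one of the last four; its "shot" number tells which), for a name from the list of things; names that differ only in an ending like _2 or _b are one class to them, and where a whole thing is asked for, a point or a joint stands for the part that bears it (a point fixed in the world has none). Each returns a list of dicts, best first, with "confidence" (0 to 1); they miss things now and then, are a little off and sometimes report something else, mostly with a low value. They report only what shows in the picture. A call takes as long as a camera call.
- masks_of(target, picture): "pixels" (400x640 bool, what is visible of it) and "bbox" ([left, top, right, bottom] in pixels, round what is visible of it).
The state is a dict: "time_s": time; "qpos": joint angles; "joint_velocities": joint speeds; "effort": joint torques, N m; "tool_pos": TCP position; "tool_rot": TCP orientation; "force": force on the tool from outside, world axes, zero at the start; "wrist_torque": the same for the moment, N m; "grip_width": finger opening in m.
Only numpy, scipy, OpenCV 4.12 (cv2) and the standard library are available. Lean on these libraries where they do the work, as an engineer would, in place of code of your own. Each camera call takes 0.05 s, during which the arm holds its last target.

## Working session

There is one attempt and no reset: what is moved stays moved. The work goes in short steps, Python scripts to look and compute and a tool call to move; the robot and the scene stay as the last step left them, time stands still between calls to the robot, and variables do not carry over. Pictures are saved under pics/ and viewed, and the job is handed in when it is done.

Besides the shell and the picture viewer there is one more tool, called after "Emit:" as a command line: name --argument value ..., lists and objects as JSON in quotes. carry_out: Moves the arm, as the interface text tells. Its arguments: {"type":"object","properties":{"increments":{"type":"string"},"force":{"type":"number"}},"required":["increments"]}

```bash
ls; mkdir -p pics; cat > h.py <<'E'
from cell import *
import numpy as np, cv2
def snap(name,fn):
    p=read_camera(name); cv2.imwrite('pics/'+fn,p['img']); return p
E
python3 - <<'E'
from h import *
o=get_obs(); print(o)
for n in ['scene','side','wrist']:
    p=snap(n,n+'0.png'); print(n,p['fx'],p['fy'],p['cx'],p['cy'],np.round(p['world_from_camera'],3).tolist(),p['shot'])
E
```

```text
pics
{'time_s': 0.0, 'qpos': array([70.65111146, 18.43940189, -4.01462279, 83.17458827,  1.29374965,
       78.53935386, -3.25990389]), 'joint_velocities': array([ 0.06414991, -0.02773875, -0.12825121, -0.04957069, -0.05628465,
       -0.04717693, -0.06135231]), 'effort': array([-3.61331022e-04, -4.91300154e+01, -4.03989851e-01, -3.12530780e+01,
       -6.38876553e-02,  4.38667636e-02,  1.96460746e-04]), 'tool_pos': array([ 0.22379757, -0.60981943,  0.29116011]), 'tool_rot': array([-1.79891823e+02,  4.72478025e-03,  2.01576199e+01]), 'force': array([ 0.54543645, -0.93939603,  0.06005568]), 'wrist_torque': array([0.04392533, 0.01314571, 0.00636693]), 'grip_width': 0.08682926096317624}
scene 486.11777794714004 486.11777794714004 321.8406638181818 199.9668993875147 [[-0.719, 0.456, -0.524, 1.106], [0.694, 0.461, -0.553, 0.508], [-0.011, -0.762, -0.648, 0.719], [0.0, 0.0, 0.0, 1.0]] 1
side 443.813253716238 443.813253716238 324.6815400468891 195.0351772217822 [[0.93, -0.227, 0.288, 0.338], [-0.366, -0.554, 0.748, -0.685], [-0.01, -0.801, -0.599, 0.659], [0.0, 0.0, 0.0, 1.0]] 2
wrist 291.7006059328248 291.7006059328248 323.1572078361172 198.50583825065183 [[0.345, -0.896, -0.279, 0.3], [-0.939, -0.33, -0.101, -0.58], [-0.001, 0.297, -0.955, 0.384], [0.0, 0.0, 0.0, 1.0]] 3
```

View pics/scene0.png

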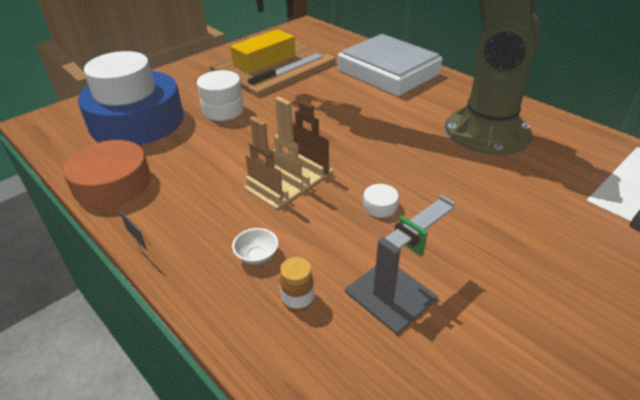

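View pics/side0.png

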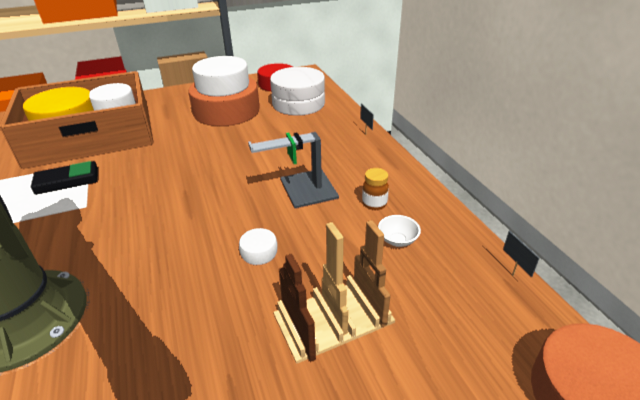

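View pics/wrist0.png

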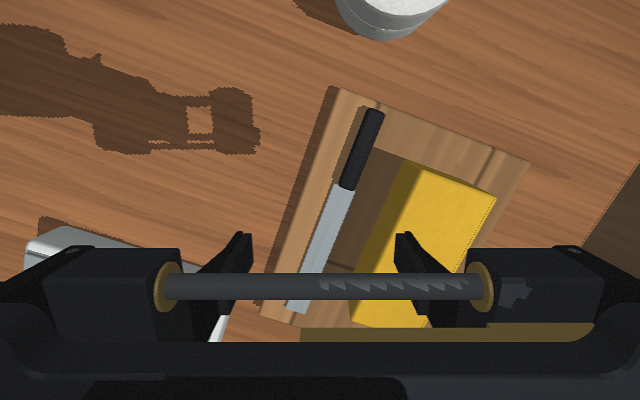

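The scene view shows the rack at about (290,170), the hook with its tip at (450,203), the jar at (297,285), the dish at (255,247) and the cheese at (381,201). The side view shows dark, pale and mid-brown boards from left to right at x≈295, 335 and 372. Next I'll localise them.

```bash
cat > m.py <<'E'
from h import *
import pickle
out={}
for n in ['scene','side']:
    p=read_camera(n)
    d=dict(p); d['m']={}
    big=cv2.resize(p['img'],None,fx=1,fy=1)
    for t in ['large_centre','medium_centre','small_centre','rack','stand','honey_centre','cheese_centre','dish_centre','hook_tip']:
        try: r=masks_of(t,p)
        except Exception as e: print(t,e); continue
        d['m'][t]=r
        print(n,t,[(round(x['confidence'],2),[int(v) for v in x['bbox']],int(x['pixels'].sum())) for x in r[:3]])
        if r:
            c,_=cv2.findContours(r[0]['pixels'].astype(np.uint8),cv2.RETR_LIST,cv2.CHAIN_APPROX_NONE); cv2.drawContours(big,c,-1,(255,0,255) if t!='rack' else (255,255,0),1)
    out[n]=d
    cv2.imwrite(f'pics/m_{n}.png',big)
    x0,y0=(230,80) if n=='scene' else (240,110)
    cv2.imwrite(f'pics/z_{n}.png',cv2.resize(p['img'][y0:y0+250,x0:x0+230],None,fx=2.4,fy=2.4,interpolation=cv2.INTER_CUBIC))
pickle.dump(out,open('m.pkl','wb'))
E
python3 m.py
```

```text
scene large_centre [(0.74, [245, 120, 284, 192], 1573), (0.72, [291, 103, 328, 176], 1513)]
scene medium_centre [(0.58, [245, 118, 282, 197], 1528)]
scene small_centre [(0.78, [271, 99, 302, 177], 1420)]
scene rack [(0.57, [245, 156, 332, 207], 1577)]
scene stand [(0.96, [343, 194, 457, 334], 5820)]
scene honey_centre [(0.94, [279, 255, 314, 311], 1553)]
scene cheese_centre [(0.66, [363, 182, 396, 214], 960), (0.3, [288, 99, 331, 178], 1647)]
scene dish_centre [(0.59, [230, 227, 277, 265], 1247)]
scene hook_tip [(0.87, [344, 193, 458, 330], 5896)]
side large_centre [(0.64, [279, 256, 314, 360], 1895)]
side medium_centre [(0.56, [355, 223, 390, 328], 2351)]
side small_centre [(0.67, [321, 223, 348, 335], 1890), (0.42, [363, 167, 387, 207], 933)]
side rack [(0.78, [274, 277, 395, 363], 3598)]
side stand [(0.71, [251, 127, 340, 209], 2536)]
side honey_centre [(0.85, [362, 166, 389, 208], 1004)]
side cheese_centre [(0.81, [236, 228, 276, 266], 1123)]
side dish_centre [(0.9, [377, 213, 421, 246], 1017)]
side hook_tip [(0.74, [249, 131, 339, 206], 2565), (0.61, [378, 214, 422, 248], 963)]
```

View pics/z_scene.png

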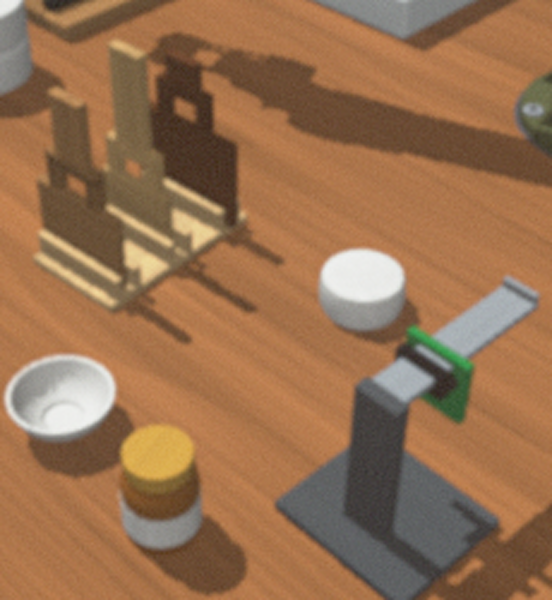

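View pics/z_side.png

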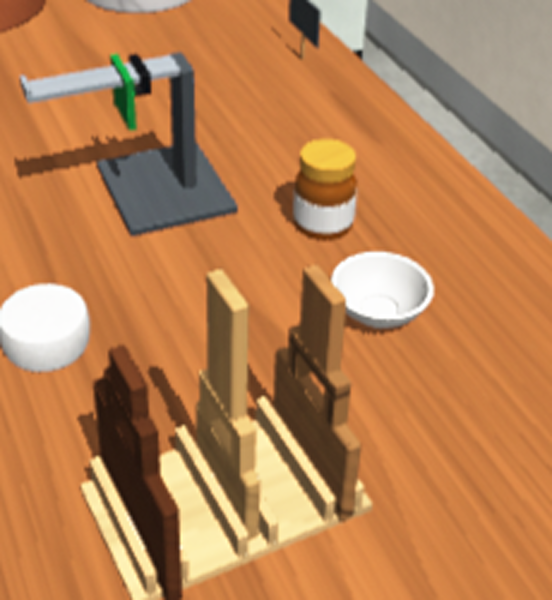

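```bash
python3 - <<'E'
import pickle,cv2,numpy as np
o=pickle.load(open('m.pkl','rb'))
def crop(n,x0,y0,w,h,f,fn):
    im=cv2.resize(o[n]['img'][y0:y0+h,x0:x0+w],None,fx=f,fy=f,interpolation=cv2.INTER_CUBIC)
    for i in range(0,w,10): cv2.line(im,(i*f,0),(i*f,6),(0,255,255),1); cv2.putText(im,str(x0+i),(i*f,16),0,.35,(255,255,255),1)
    for i in range(0,h,10): cv2.line(im,(0,i*f),(6,i*f),(0,255,255),1); cv2.putText(im,str(y0+i),(8,i*f+4),0,.35,(255,255,255),1)
    cv2.imwrite('pics/'+fn,im)
crop('scene',240,95,100,118,5,'a1.png'); crop('scene',340,190,130,145,4,'a2.png')
crop('side',270,220,130,148,4,'a3.png'); crop('side',240,125,110,90,7,'a4.png')
E
```

```text
(no output)
```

View pics/a1.png

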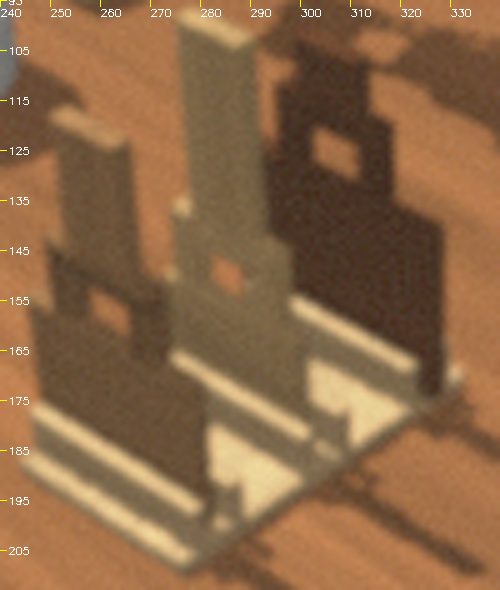

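View pics/a2.png

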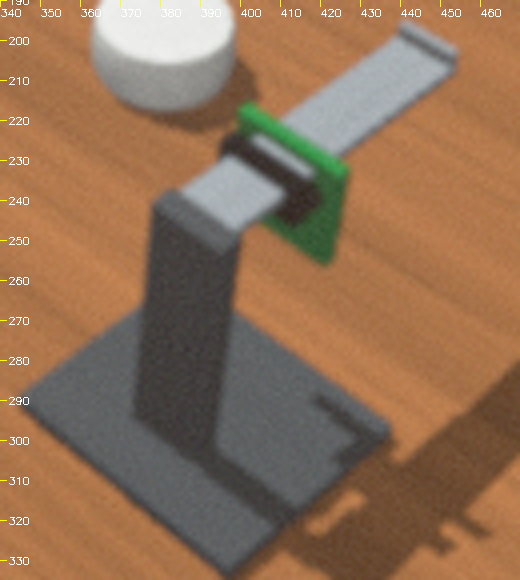

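View pics/a3.png

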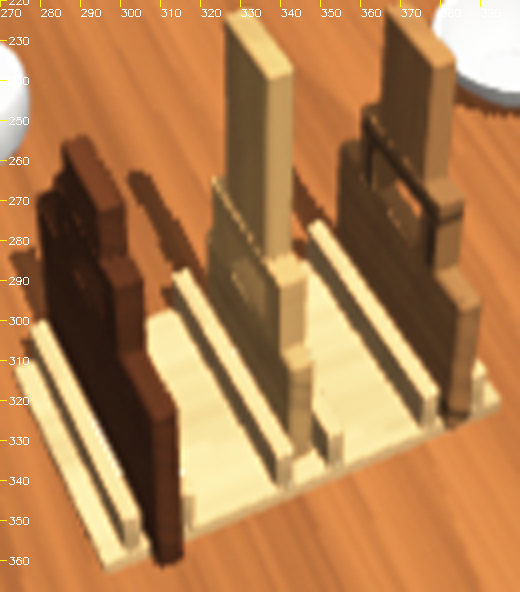

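View pics/a4.png

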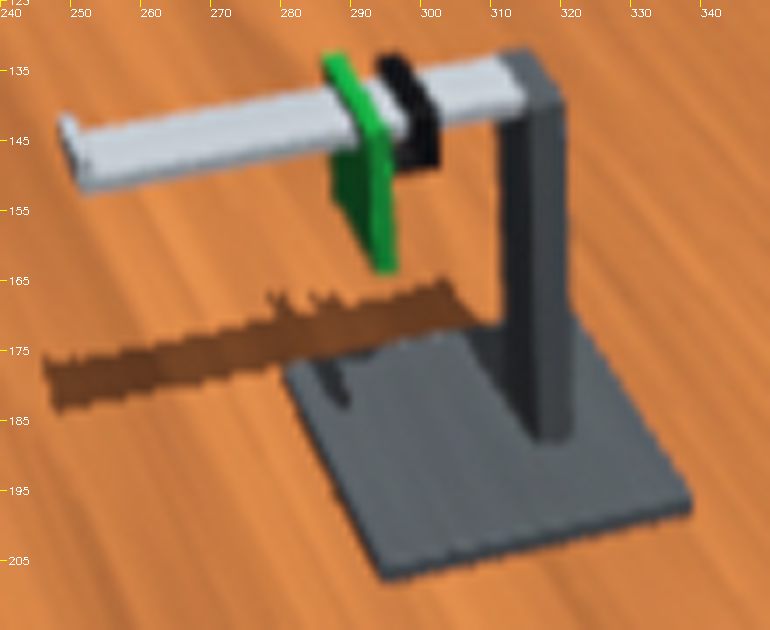

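```bash
cat > fit.py <<'E'
import pickle,numpy as np
from scipy.optimize import least_squares
o=pickle.load(open('m.pkl','rb'))
def proj(n,P):
    d=o[n];T=np.linalg.inv(d['world_from_camera']);q=T[:3,:3]@P+T[:3,3]
    return np.array([d['fx']*q[0]/q[2]+d['cx'],d['fy']*q[1]/q[2]+d['cy']])
def W(p,l): 
    c,s=np.cos(p[2]),np.sin(p[2]); return np.array([p[0]+c*l[0]-s*l[1],p[1]+s*l[0]+c*l[1],l[2]])
def fit(obs,p0,name):
    f=lambda p:np.concatenate([proj(n,W(p,l))-np.array(u)+.3 for n,l,u in obs])
    best=None
    for y in np.arange(-3,3.2,.5):
        r=least_squares(f,[p0[0],p0[1],y],loss='soft_l1')
        if best is None or r.cost<best.cost: best=r
    p=best.x;print(name,np.round(p[:2],4),'yaw',round(np.degrees(p[2])%360,2));print(np.round(f(p).reshape(-1,2),1).tolist());return p
def unproj(n,u,z):
    d=o[n];T=d['world_from_camera'];r=T[:3,:3]@np.array([(u[0]-d['cx'])/d['fx'],(u[1]-d['cy'])/d['fy'],1]);t=(z-T[2,3])/r[2];return T[:3,3]+t*r
print('tip guess',unproj('scene',(447,202),.158),unproj('side',(250,146),.158))
print('rack guess',unproj('scene',(288,180),.008),unproj('side',(335,320),.008))
for nm,a,b,z in [('med',(258,120.5),(375.5,229),.196),('small',(284,101.2),(334.5,230.5),.215),('large',(307,107.5),(294,262.5),.177)]:
    print(nm,unproj('scene',a,z),unproj('side',b,z))
for t in ['honey','cheese','dish']:
    h={'honey':.0425,'cheese':.019,'dish':.017}[t]
    for n in ['scene','side']:
        m=o[n]['m'][t+'_centre'][0]['bbox'];print(t,n,unproj(n,((m[0]+m[2])/2,(m[1]+m[3])/2),h))
hook=[('scene',(0,-.015,.158),(438.5,196.5)),('scene',(0,.015,.158),(453,203)),] 
E
python3 fit.py
```

```text
tip guess [0.49896003 0.1888192  0.158     ] [0.49162695 0.17164131 0.158     ]
rack guess [ 0.5371201  -0.20782981  0.008     ] [ 0.5314766  -0.22530006  0.008     ]
med [ 0.60087746 -0.21269904  0.196     ] [ 0.60152825 -0.22134414  0.196     ]
small [ 0.53194508 -0.20908723  0.215     ] [ 0.53199305 -0.22017946  0.215     ]
large [ 0.4710534  -0.20537601  0.177     ] [ 0.46420624 -0.22455737  0.177     ]
honey scene [0.75102836 0.06543145 0.0425    ]
honey side [0.75712844 0.06606992 0.0425    ]
cheese scene [ 0.44342778 -0.00151826  0.019     ]
cheese side [ 0.44735659 -0.00276989  0.019     ]
dish scene [ 0.73569119 -0.0833751   0.017     ]
dish side [ 0.75066072 -0.06421014  0.017     ]
```

```bash
cat >> fit.py <<'E'
print('-----')
hx=[('scene',(0,-.015,.158),(442.6,195.1)),('scene',(0,.015,.158),(454.1,202.1)),('scene',(.005,-.015,.158),(439.6,197.1)),('scene',(.005,.015,.158),(451,204.6)),
('side',(0,-.015,.144),(251,152.1)),('side',(0,.015,.158),(248.1,141.3))]
lines=[('scene',-.015,.15,(411,219)),('scene',.015,.15,(426.4,228.9)),('scene',-.015,.15,(385.9,237.1)),('scene',.015,.15,(398.4,248.4)),
('side',-.015,.144,(288.1,146.7)),('side',.015,.15,(254.6,142.9)),('side',.015,.15,(286,132.4)),('side',.015,.15,(299.6,129.9)),('side',.015,.15,(311,127.9))]
def f(p):
    r=[proj(n,W(p,l))-np.array(u) for n,l,u in hx]
    r+=[proj(n,W(p,(x,y,z)))-np.array(u) for x,(n,y,z,u) in zip(p[3:],lines)]
    return np.concatenate(r)
r=least_squares(f,[.495,.18,0]+[.06]*len(lines),loss='soft_l1');p=r.x
print('hook',np.round(p[:2],4),np.degrees(p[2]),np.round(p[3:],3));print(np.round(f(p).reshape(-1,2),1).tolist())
a,b=.095,.055
rk=[('scene',(a,-b,.008),(244.6,187)),('scene',(a,b,.008),(276.6,206.6)),('scene',(-a,b,.008),(330.6,171.6)),('side',(-a,-b,.008),(295.9,359.6)),('side',(a,-b,.008),(394.6,319.6)),('side',(-a,b,.008),(272.6,312.1))]
def fit2(obs,p0,nm):
    f=lambda p:np.concatenate([proj(n,W(p,l))-np.array(u) for n,l,u in obs])
    r=least_squares(f,p0,loss='soft_l1');print(nm,np.round(r.x[:2],4),np.degrees(r.x[2]),np.round(f(r.x).reshape(-1,2),1).tolist());return r.x
fit2(rk,[.532,-.215,0],'rack')
c,d=.006,.02
def tops(sc,si,z):
    k=[(c,-d,z),(-c,-d,z),(-c,d,z),(c,d,z)]
    l=[]
    if sc: l+=[('scene',q,u) for q,u in zip(k,sc)]
    k=[(-c,d,z),(c,d,z),(c,-d,z),(-c,-d,z)]
    l+=[('side',q,u) for q,u in zip(k,si)]
    return l
M=fit2(tops([(249.6,118.2),(252.6,115.6),(265.6,121.2),(263.2,124)],[(366.6,222.1),(372,220.6),(383.4,235.1),(378.4,236.6)],.196),[.6,-.215,0],'med')
S=fit2(tops([(275.6,99),(278.6,97),(291.2,102.6),(287.6,104.2)],[(326.6,223.4),(329.6,221.6),(342.6,235.9),(337.6,239.1)],.215),[.53,-.215,0],'small')
L=fit2(tops(None,[(285.6,254.6),(290.1,253.6),(301.6,268.4),(296.6,270.6)],.177),[.465,-.215,0],'large')
E
python3 fit.py | sed -n '/-----/,$p'
```

```text
-----
hook [0.492  0.1846] -1.1372127300675121 [0.08  0.079 0.145 0.15  0.086 0.016 0.091 0.124 0.153]
[[-2.2, 0.1], [0.2, 1.0], [-0.9, -0.7], [1.6, -0.2], [-0.0, -0.2], [-0.8, -1.2], [0.3, 0.4], [-0.7, -1.1], [0.4, 0.6], [0.1, 0.2], [-0.2, -2.0], [-0.1, -1.0], [0.2, 3.6], [0.2, 3.6], [0.2, 3.4]]
rack [ 0.5317 -0.2141] 4.026792365863976 [[-2.0, 0.1], [-1.4, 1.0], [0.9, -2.6], [-0.3, 1.0], [-0.3, -0.8], [-0.2, -0.4]]
med [ 0.6005 -0.2185] 3.2686819175285056 [[-1.8, -1.0], [-0.4, -0.6], [-0.5, 0.4], [-2.5, -0.1], [-1.9, -0.4], [-0.8, -0.9], [0.5, -0.5], [-1.2, 0.3]]
small [ 0.5308 -0.2165] 6.63408803129774 [[-2.3, -1.0], [-1.4, -1.1], [-0.2, -1.0], [-0.4, -0.4], [-3.4, -0.5], [0.4, -1.1], [0.3, -0.2], [-1.7, -0.8]]
large [ 0.4639 -0.2221] 8.860007705556804 [[-1.7, 0.3], [0.8, -1.5], [1.5, -0.1], [-0.7, 0.7]]
```

```bash
sed -i 's/(286,132.4)/(286,137.4)/;s/(299.6,129.9)/(299.6,134.9)/;s/(311,127.9)/(311,132.9)/' fit.py; python3 fit.py | sed -n '/-----/,/rack/p'
```

```text
-----
hook [0.492  0.1845] -1.6903888411838455 [0.08  0.078 0.145 0.149 0.086 0.015 0.09  0.123 0.151]
[[-2.2, 0.1], [0.1, 1.0], [-0.9, -0.7], [1.5, -0.2], [-0.1, -0.2], [-0.7, -1.2], [0.0, 0.1], [-0.8, -1.6], [-0.0, -0.0], [-0.4, -0.5], [-0.2, -1.8], [-0.1, -0.9], [-0.1, -1.1], [-0.1, -1.1], [-0.1, -1.2]]
rack [ 0.5317 -0.2141] 4.026792365863976 [[-2.0, 0.1], [-1.4, 1.0], [0.9, -2.6], [-0.3, 1.0], [-0.3, -0.8], [-0.2, -0.4]]
```

```bash
cat > go.py <<'E'
import sys
from h import *
from scipy.spatial.transform import Rotation as R
a=[float(v) for v in sys.argv[1:]]
def plan(x,y,z,yaw,n):
    o=get_obs();Rc=R.from_euler('xyz',o['tool_rot'],degrees=True);Rt=R.from_euler('xyz',[180,0,yaw],degrees=True)
    d=np.array([x,y,z])-o['tool_pos'];rv=(Rc.inv()*Rt).as_rotvec()
    n=int(n);print('t',round(o['time_s'],2),'pos',np.round(o['tool_pos'],4),'rot',np.round(o['tool_rot'],2),'F',np.round(o['force'],2),'w',round(o['grip_width'],4))
    # straight line world with rotating tool frame
    out=[]
    for i in range(n):
        Ri=Rc*R.from_rotvec(rv*i/n)
        out.append(np.r_[Ri.inv().apply(d/n),np.degrees(rv/n)])
    for r in out: print(np.round(r[:3],4),np.round(r[3:],2))
if len(a)==5: plan(*a)
E
python3 go.py .464 -.222 .34 5 10
```

```text
t 1.15 pos [ 0.224  -0.6102  0.2923] rot [180.     0.    20.16] F [ 0.18 -0.74 -0.71] w 0.0869
[ 0.0359 -0.0282 -0.0048] [0.   0.   1.52]
[ 0.0352 -0.0291 -0.0048] [0.   0.   1.52]
[ 0.0344 -0.03   -0.0048] [0.   0.   1.52]
[ 0.0336 -0.0309 -0.0048] [0.   0.   1.52]
[ 0.0327 -0.0318 -0.0048] [0.   0.   1.52]
[ 0.0319 -0.0327 -0.0048] [0.   0.   1.52]
[ 0.031  -0.0335 -0.0048] [0.   0.   1.52]
[ 0.0301 -0.0343 -0.0048] [0.   0.   1.52]
[ 0.0292 -0.0351 -0.0048] [0.   0.   1.52]
[ 0.0283 -0.0358 -0.0048] [0.   0.   1.52]
```

Emit:
carry_out --increments "1 0.036 -0.028 -0.005 0 0 1.5;1 0.035 -0.029 -0.005 0 0 1.5;1 0.034 -0.03 -0.005 0 0 1.5;1 0.034 -0.031 -0.005 0 0 1.5;1 0.033 -0.032 -0.005 0 0 1.5;1 0.032 -0.033 -0.005 0 0 1.5;1 0.031 -0.034 -0.005 0 0 1.5;1 0.03 -0.034 -0.005 0 0 1.5;1 0.029 -0.035 -0.005 0 0 1.5;1 0.028 -0.036 -0.005 0 0 1.5;1 0 0 0 0 0 0;1 0 0 0 0 0 0"

```text
time_s: 2.65
tool_pos: [0.4719, -0.2105, 0.3443]
tool_rot: [179.8, -0.1, 4.6]
force: [-1.1, 0.2, 0.9]
grip_width: 0.0868
```

```bash
python3 go.py .464 -.222 .34 5 1; python3 - <<'E'
from h import *
import pickle
p=snap('wrist','w1.png'); pickle.dump(p,open('w1.pkl','wb'))
E
```

```text
t 2.65 pos [ 0.4719 -0.2105  0.3443] rot [ 1.7975e+02 -1.5000e-01  4.5700e+00] F [-1.1   0.2   0.87] w 0.0868
[-0.0088  0.0108  0.0044] [ 0.25 -0.15 -0.43]
```

View pics/w1.png

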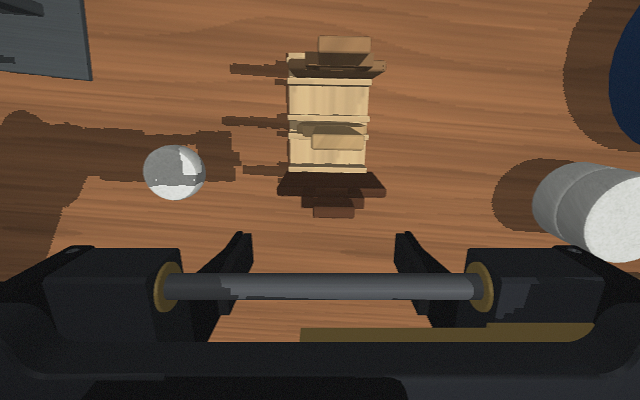

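```bash
cat > crop.py <<'E'
import pickle,cv2,sys
def crop(im,x0,y0,w,h,f,fn):
    im=cv2.resize(im[y0:y0+h,x0:x0+w],None,fx=f,fy=f,interpolation=cv2.INTER_CUBIC)
    for i in range(0,w,10): cv2.line(im,(i*f,0),(i*f,6),(0,255,255),1); cv2.putText(im,str(x0+i),(i*f,16),0,.35,(255,255,255),1)
    for i in range(0,h,10): cv2.line(im,(0,i*f),(6,i*f),(0,255,255),1); cv2.putText(im,str(y0+i),(8,i*f+4),0,.35,(255,255,255),1)
    cv2.imwrite('pics/'+fn,im)
E
python3 - <<'E'
from crop import *
p=pickle.load(open('w1.pkl','rb')); crop(p['img'],270,28,125,85,6,'w1a.png'); crop(p['img'],270,110,125,110,5,'w1b.png')
print(p['world_from_camera'])
E
```

```text
[[ 0.0798576  -0.95283762 -0.2927853   0.55290208]
 [-0.99679455 -0.07490944 -0.02809257 -0.20159397]
 [ 0.00483527  0.2940902  -0.95576544  0.4376288 ]
 [ 0.          0.          0.          1.        ]]
```

View pics/w1a.png

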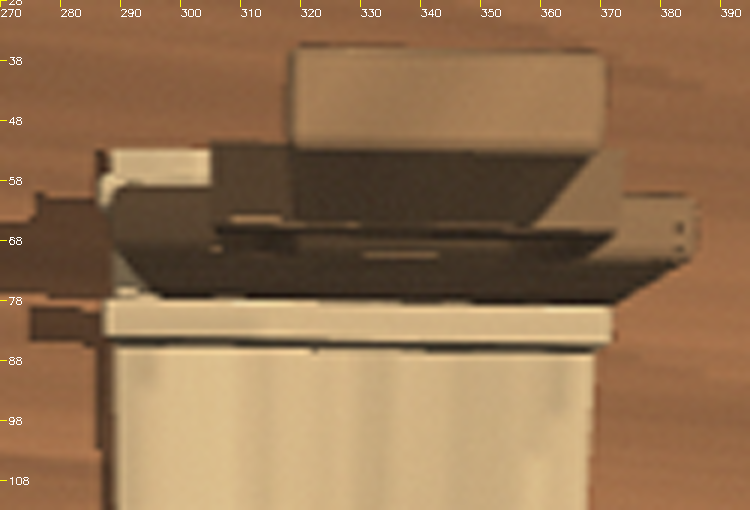

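View pics/w1b.png

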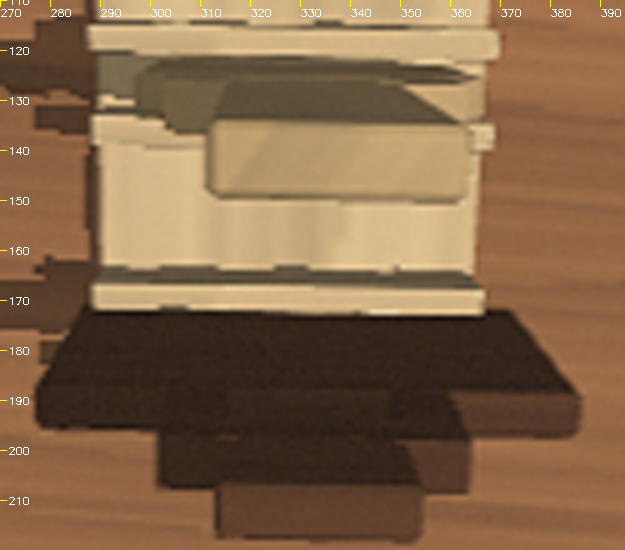

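```bash
cat > wf.py <<'E'
import pickle,numpy as np
from scipy.optimize import least_squares
def unp(d,u,z):
    T=d['world_from_camera'];r=T[:3,:3]@np.array([(u[0]-d['cx'])/d['fx'],(u[1]-d['cy'])/d['fy'],1]);t=(z-T[2,3])/r[2];return T[:3,3]+t*r
def quad(d,q,z,nm):
    P=np.array([unp(d,u,z)[:2] for u in q]);c=P.mean(0)
    e=(P[0]-P[1])+(P[3]-P[2]);w=np.linalg.norm(P[0]-P[1]),np.linalg.norm(P[3]-P[2]);t=np.linalg.norm(P[0]-P[3]),np.linalg.norm(P[1]-P[2])
    print(nm,np.round(c,4),'yaw',round(np.degrees(np.arctan2(e[1],e[0]))-90,2),'w,t',np.round(w+t,4))
E
python3 - <<'E'
from wf import *
d=pickle.load(open('w1.pkl','rb'))
# order: far-left(+y,+x), far-right(-y), near-right, near-left
quad(d,[(318,35.2),(370.7,36),(370,52.7),(317.7,52.3)],.196,'med')
quad(d,[(312,133.2),(363.2,134.4),(362,149.8),(311.2,148)],.215,'small')
quad(d,[(313,206.6),(354.4,206.6),(353.2,217.8),(312.6,217)],.177,'large')
quad(d,[(287,169),(366,169.6),(366,171.5),(287,171)],.032,'rail')
E
```

```text
med [ 0.6002 -0.2147] yaw 4.05 w,t [0.039  0.0393 0.0115 0.0112]
small [ 0.5304 -0.215 ] yaw 2.88 w,t [0.0383 0.0386 0.011  0.0115]
large [ 0.4604 -0.2199] yaw 3.88 w,t [0.0391 0.0388 0.0105 0.0113]
rail [ 0.4706 -0.2149] yaw 4.12 w,t [0.1115 0.1117 0.0029 0.0027]
```

```bash
python3 go.py .45 .184 .32 -1.7 9
```

```text
t 2.7 pos [ 0.4721 -0.2101  0.3444] rot [179.79  -0.18   4.57] F [-0.18  0.63  0.13] w 0.087
[ 0.001  -0.0439  0.0025] [ 0.02 -0.02  0.7 ]
[ 0.0005 -0.0439  0.0026] [ 0.02 -0.02  0.7 ]
[-0.     -0.0439  0.0026] [ 0.02 -0.02  0.7 ]
[-0.0006 -0.0439  0.0026] [ 0.02 -0.02  0.7 ]
[-0.0011 -0.0439  0.0026] [ 0.02 -0.02  0.7 ]
[-0.0016 -0.0438  0.0026] [ 0.02 -0.02  0.7 ]
[-0.0022 -0.0438  0.0027] [ 0.02 -0.02  0.7 ]
[-0.0027 -0.0438  0.0027] [ 0.02 -0.02  0.7 ]
[-0.0032 -0.0437  0.0027] [ 0.02 -0.02  0.7 ]
```

Emit:
carry_out --increments "1 0.001 -0.044 0.003 0 0 0.7;1 0 -0.044 0.003 0 0 0.7;1 0 -0.044 0.003 0 0 0.7;1 -0.001 -0.044 0.003 0 0 0.7;1 -0.001 -0.044 0.003 0 0 0.7;1 -0.002 -0.044 0.003 0 0 0.7;1 -0.002 -0.044 0.003 0 0 0.7;1 -0.003 -0.044 0.003 0 0 0.7;1 -0.003 -0.044 0.003 0 0 0.7;1 0 0 0 0 0 0;1 0 0 0 0 0 0"

```text
time_s: 4.08
tool_pos: [0.4538, 0.1801, 0.3139]
tool_rot: [179.7, -0.3, -3.7]
force: [0.8, -0.6, -1.0]
grip_width: 0.0872
```

```bash
python3 - <<'E'
from h import *
import pickle
from crop import *
p=snap('wrist','w2.png'); pickle.dump(p,open('w2.pkl','wb'))
E
```

```text
(no output)
```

View pics/w2.png

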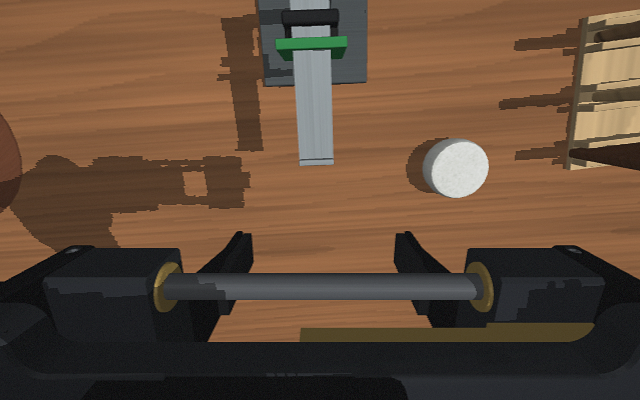

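```bash
python3 - <<'E'
from crop import *
p=pickle.load(open('w2.pkl','rb')); crop(p['img'],260,0,110,90,6,'w2a.png'); crop(p['img'],280,85,70,85,7,'w2b.png')
E
```

```text
(no output)
```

View pics/w2a.png

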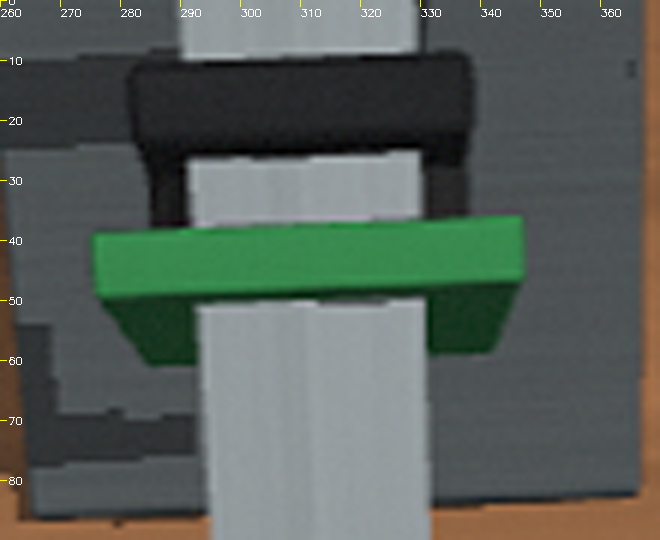

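View pics/w2b.png

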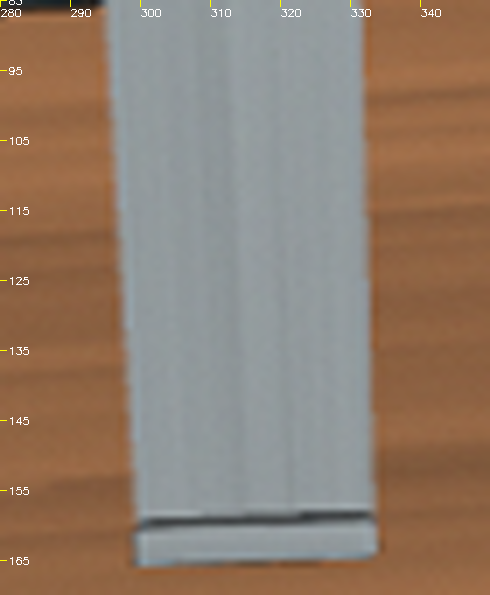

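```bash
cat > hk.py <<'E'
from wf import *
d=pickle.load(open('w2.pkl','rb'))
P=lambda u,z:unp(d,u,z)[:2]
L=P((298.9,165.4),.158);Rr=P((333.6,163.6),.158);Li=P((299.1,159.9),.158);Ri=P((333,158.1),.158)
print('lip',L,Rr,np.linalg.norm(L-Rr),'yaw',np.degrees(np.arctan2(*(L-Rr)[::-1]))-90)
A=P((292.6,50.9),.15);B=P((330.4,49.2),.15);C=P((289.9,9.6),.15);D=P((329.3,8.2),.15);E=P((294.9,84.6),.15);F=P((331.3,84.6),.15)
tip=(L+Rr)/2;
for q,w in ((A,B),(C,D)):
    m=(q+w)/2; v=m-tip; print('mid',m,'w',np.linalg.norm(q-w),'yaw',np.degrees(np.arctan2(v[1],v[0])),np.linalg.norm(v))
G=P((275.8,49.1),.156);H=P((346.6,45.9),.156);m=(G+H)/2
print('tip',tip,(L+Rr+Li+Ri)/4,'plate',m,np.linalg.norm(G-H),np.degrees(np.arctan2(*(G-H)[::-1]))-90,'dist',np.linalg.norm(m-tip))
E
python3 hk.py
```

```text
lip [0.48992141 0.19968075] [0.48949941 0.16968948] 0.029994241773663922 yaw -0.8061523685213672
mid [0.58053311 0.18205331] w 0.030213858404532806 yaw -1.659812920272078 0.09086082816535171
mid [0.6092087  0.18130858] w 0.030348293480176203 yaw -1.6185118138635817 0.11954598196625495
tip [0.48971041 0.18468511] [0.49209287 0.18459896] plate [0.58127051 0.18205377] 0.05514511980139224 -1.332698808324011 dist 0.09159790542035944
```

```bash
python3 go.py .4604 -.2199 .30 4 9
```

```text
t 4.12 pos [0.4537 0.1804 0.314 ] rot [179.69  -0.29  -3.76] F [ 0.09 -0.13  0.17] w 0.0871
[0.0036 0.0443 0.0018] [ 0.04 -0.03 -0.86]
[0.003  0.0444 0.0018] [ 0.04 -0.03 -0.86]
[0.0023 0.0444 0.0018] [ 0.04 -0.03 -0.86]
[0.0016 0.0444 0.0017] [ 0.04 -0.03 -0.86]
[0.001  0.0445 0.0017] [ 0.04 -0.03 -0.86]
[0.0003 0.0445 0.0017] [ 0.04 -0.03 -0.86]
[-0.0004  0.0445  0.0016] [ 0.04 -0.03 -0.86]
[-0.001   0.0445  0.0016] [ 0.04 -0.03 -0.86]
[-0.0017  0.0444  0.0016] [ 0.04 -0.03 -0.86]
```

Emit:
carry_out --increments "0.8 0.004 0.044 0.002 0 0 -0.8;0.8 0.003 0.044 0.002 0 0 -0.8;0.8 0.002 0.044 0.002 0 0 -0.8;0.8 0.002 0.044 0.002 0 0 -0.8;0.8 0.001 0.044 0.002 0 0 -0.8;0.8 0 0.044 0.002 0 0 -0.8;0.8 0 0.044 0.002 0 0 -0.8;0.8 -0.001 0.044 0.001 0 0 -0.8;0.8 -0.002 0.044 0.001 0 0 -0.8;0.8 0 0 0 0 0 0;0.8 0 0 0 0 0 0"

```text
time_s: 5.5
tool_pos: [0.4491, -0.2475, 0.3014]
tool_rot: [179.4, -0.4, 1.8]
force: [-1.0, -0.1, 0.1]
grip_width: 0.0701
```

```bash
python3 go.py .4604 -.2199 .22 4 5
```

```text
t 5.5 pos [ 0.4491 -0.2475  0.3014] rot [179.45  -0.41   1.78] F [-1.03 -0.06  0.15] w 0.0701
[ 0.0023 -0.0056  0.0162] [ 0.11 -0.08 -0.44]
[ 0.0024 -0.0056  0.0162] [ 0.11 -0.08 -0.44]
[ 0.0024 -0.0055  0.0163] [ 0.11 -0.08 -0.44]
[ 0.0025 -0.0055  0.0163] [ 0.11 -0.08 -0.44]
[ 0.0026 -0.0054  0.0163] [ 0.11 -0.08 -0.44]
```

Emit:
carry_out --increments "0.8 0.006 -0.014 0.01 0.2 -0.2 -1;0.8 0.006 -0.012 0.01 0.2 -0.2 -1;0.8 0 0 0.01 0.1 0 0;0.8 0 0 0.005 0 0 0;0.8 0 0 0 0 0 0"

```text
time_s: 6.12
tool_pos: [0.461, -0.2158, 0.2633]
tool_rot: [-180.0, 0.1, 4.2]
force: [-0.1, 0.1, 0.1]
grip_width: 0.0695
```

```bash
python3 go.py .4604 -.2199 .22 4 3; python3 - <<'E'
from h import *
import pickle
p=snap('wrist','w3.png'); pickle.dump(p,open('w3.pkl','wb'))
E
```

```text
t 6.12 pos [ 0.461  -0.2158  0.2633] rot [-1.7999e+02  8.0000e-02  4.2400e+00] F [-0.08  0.11  0.11] w 0.0695
[-0.0003  0.0014  0.0144] [-0.    0.03  0.08]
[-0.0003  0.0014  0.0144] [-0.    0.03  0.08]
[-0.0003  0.0014  0.0144] [-0.    0.03  0.08]
```

View pics/w3.png

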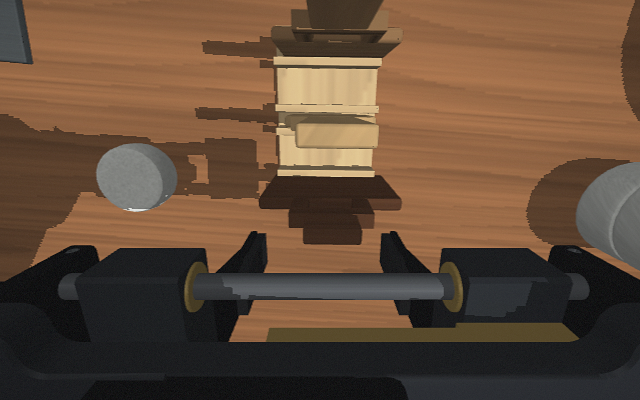

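```bash
python3 - <<'E'
from wf import *
from crop import crop
d=pickle.load(open('w3.pkl','rb')); crop(d['img'],285,165,130,85,5,'w3a.png')
E
```

```text
(no output)
```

View pics/w3a.png

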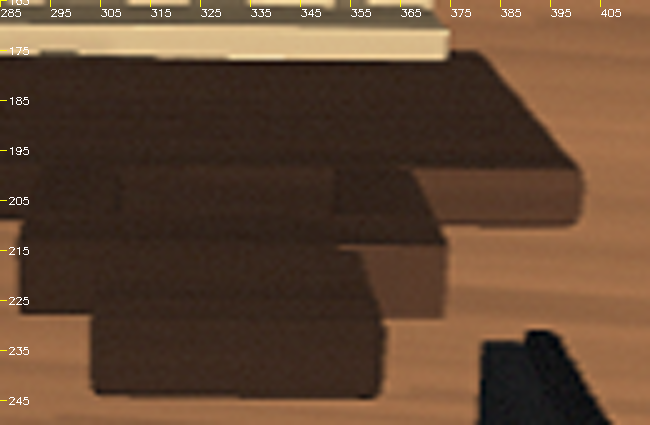

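```bash
python3 - <<'E'
from wf import *
d=pickle.load(open('w3.pkl','rb'))
quad(d,[(303.2,227.6),(361.4,228.2),(360.8,244),(303,243.2)],.177,'large')
E
```

```text
large [ 0.4609 -0.2199] yaw 3.49 w,t [0.0387 0.0391 0.0114 0.0116]
```

Confirmed at (0.461, -0.220). I'll descend and close.

Emit:
carry_out --increments "0.8 0 0.004 0.014 0 0 0;0.8 0 0 0.014 0 0 0;0.8 0 0 0.008 0 0 0;0.8 0 0 0 0 0 0;0 0 0 0 0 0 0;0 0 0 0 0 0 0;0 0 0 0 0 0 0;0 0 0 0 0 0 0;0 0 0 0 0 0 0" --force 45

```text
time_s: 7.3
tool_pos: [0.4615, -0.2213, 0.2258]
tool_rot: [179.9, -0.0, 4.1]
force: [-0.7, -0.0, -0.8]
grip_width: 0.0396
```

```bash
python3 go.py .46 -.2199 .32 4 3
```

```text
t 7.3 pos [ 0.4615 -0.2213  0.2258] rot [ 1.7993e+02 -1.0000e-02  4.1300e+00] F [-0.69 -0.04 -0.77] w 0.0396
[-0.0004 -0.0005 -0.0314] [ 0.02 -0.    0.04]
[-0.0005 -0.0005 -0.0314] [ 0.02 -0.    0.04]
[-0.0005 -0.0005 -0.0314] [ 0.02 -0.    0.04]
```

Emit:
carry_out --increments "0 0 0 -0.01 0 0 0;0 0 0 -0.02 0 0 0;0 0 0 -0.03 0 0 0;0 0 0 -0.02 0 0 0;0 0 0 0 0 0 0;0 0 0 0 0 0 0"

```text
time_s: 8.05
tool_pos: [0.4606, -0.2206, 0.3083]
tool_rot: [-180.0, 0.1, 4.2]
force: [-1.1, -0.1, -2.3]
grip_width: 0.0395
```

```bash
python3 go.py .455 .185 .30 -1.5 10; python3 - <<'E'
from h import *
snap('side','s1.png')
E
```

```text
t 8.05 pos [ 0.4606 -0.2206  0.3083] rot [-1.7997e+02  1.2000e-01  4.1500e+00] F [-1.15 -0.07 -2.35] w 0.0395
[ 0.0024 -0.0405  0.0008] [-0.    0.01  0.57]
[ 0.002  -0.0405  0.0008] [-0.    0.01  0.57]
[ 0.0016 -0.0405  0.0008] [-0.    0.01  0.57]
[ 0.0012 -0.0405  0.0008] [-0.    0.01  0.57]
[ 0.0008 -0.0406  0.0008] [-0.    0.01  0.57]
[ 0.0004 -0.0406  0.0008] [-0.    0.01  0.57]
[-0.     -0.0406  0.0008] [-0.    0.01  0.57]
[-0.0004 -0.0406  0.0008] [-0.    0.01  0.57]
[-0.0008 -0.0406  0.0008] [-0.    0.01  0.57]
[-0.0012 -0.0405  0.0008] [-0.    0.01  0.57]
```

View pics/s1.png

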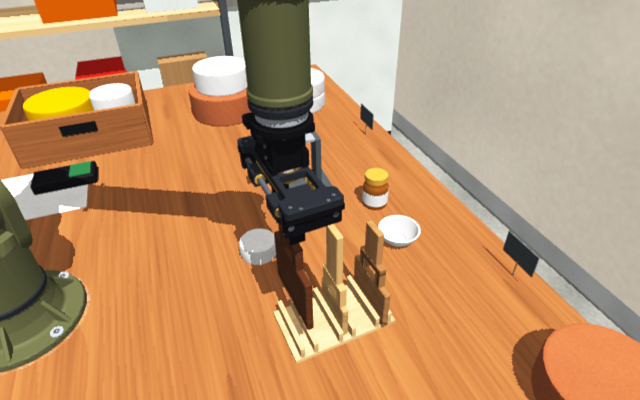

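Emit:
carry_out --increments "0 0.002 -0.02 0 0 0 0.3;0 0.002 -0.035 0 0 0 0.6;0 0.002 -0.045 0 0 0 0.6;0 0.001 -0.045 0 0 0 0.6;0 0.001 -0.045 0 0 0 0.6;0 0 -0.045 0 0 0 0.6;0 0 -0.045 0 0 0 0.6;0 -0.001 -0.045 0 0 0 0.6;0 -0.001 -0.035 0 0 0 0.6;0 -0.001 -0.02 0 0 0 0.4;0 0 -0.008 0 0 0 0;0 0 0 0 0 0 0;0 0 0 0 0 0 0"

```text
time_s: 9.72
tool_pos: [0.4429, 0.1944, 0.3011]
tool_rot: [-179.8, 0.9, -0.9]
force: [0.2, -0.6, -1.8]
grip_width: 0.0396
```

```bash
python3 go.py .455 .1856 .257 -1.5 4
```

```text
t 9.72 pos [0.4429 0.1944 0.3011] rot [-179.83    0.94   -0.93] F [ 0.16 -0.58 -1.76] w 0.0396
[0.0032 0.0022 0.011 ] [-0.04  0.24  0.14]
[0.0032 0.0022 0.011 ] [-0.04  0.24  0.14]
[0.0032 0.0022 0.011 ] [-0.04  0.24  0.14]
[0.0031 0.0021 0.011 ] [-0.04  0.24  0.14]
```

Emit:
carry_out --increments "0 0.004 0.004 0.008 0 0.4 0.3;0 0.004 0.003 0.012 0 0.3 0.2;0 0.004 0.002 0.012 0 0.2 0.1;0 0 0 0.006 0 0 0;0 0 0 0 0 0 0;0 0 0 0 0 0 0"

```text
time_s: 10.48
tool_pos: [0.4556, 0.1815, 0.2591]
tool_rot: [-179.9, 0.1, -1.9]
force: [0.3, 0.0, -1.6]
grip_width: 0.0397
```

```bash
python3 go.py .455 .1856 .257 -1.5 1; python3 - <<'E'
from h import *
import pickle
for n,c in (('scene',(340,120,160,110)),('side',(200,80,160,120))):
    p=snap(n,f'h1_{n}.png'); pickle.dump(p,open(f'h1_{n}.pkl','wb'))
    from crop import crop
    crop(p['img'],*c,5 if n=='scene' else 5,f'h1_{n}z.png')
E
```

```text
t 10.47 pos [0.4556 0.1815 0.2591] rot [-1.799e+02  9.000e-02 -1.870e+00] F [ 0.29  0.05 -1.6 ] w 0.0397
[-0.0007 -0.0041  0.0021] [-0.1   0.09 -0.37]
```

View pics/h1_scenez.png

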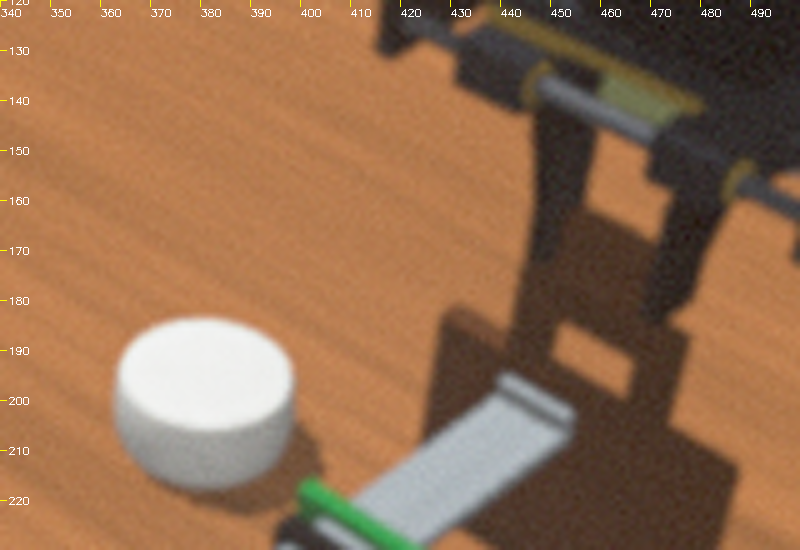

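View pics/h1_sidez.png

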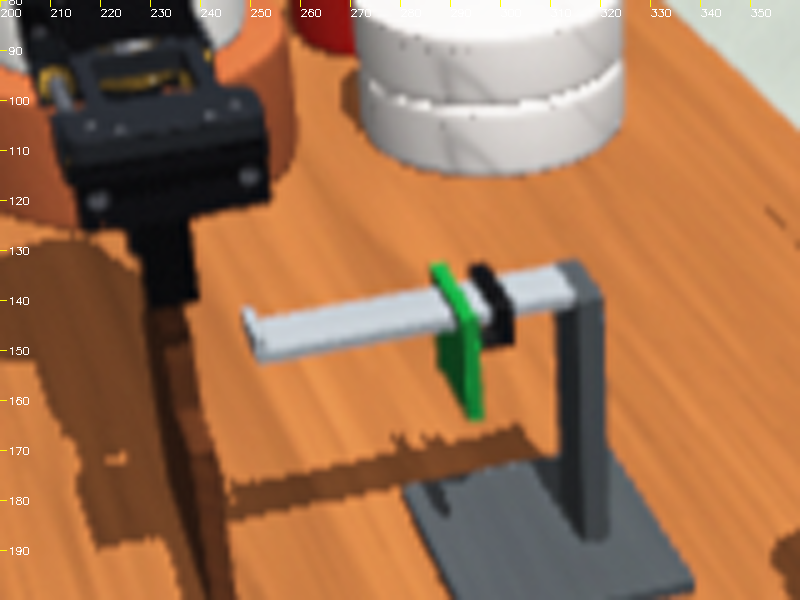

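Emit:
carry_out --increments "0 0 -0.0035 0.002 0 0 -0.3;0 0 0 0 0 0 0;0 0.008 0 0 0 0 0;0 0.012 0 0 0 0 0;0 0.012 0 0 0 0 0;0 0.012 0 0 0 0 0;0 0.008 0 0 0 0 0;0 0 0 0 0 0 0;0 0 0 0 0 0 0"

```text
time_s: 11.7
tool_pos: [0.5127, 0.1838, 0.2573]
tool_rot: [-179.8, 0.0, -1.6]
force: [0.8, -0.6, -2.4]
grip_width: 0.0394
```

```bash
python3 go.py .575 .1824 .257 -1.5 1; python3 - <<'E'
from h import *
from crop import crop
for n,c in (('scene',(370,150,130,110)),('side',(200,80,160,120))):
    p=snap(n,f'h2_{n}.png')
    crop(p['img'],*c,5,f'h2_{n}z.png')
E
```

```text
t 11.7 pos [0.5127 0.1838 0.2573] rot [-1.7984e+02  4.0000e-02 -1.6000e+00] F [ 0.78 -0.58 -2.44] w 0.0394
[ 0.0624 -0.0003  0.0003] [-0.16  0.04 -0.1 ]
```

View pics/h2_scenez.png

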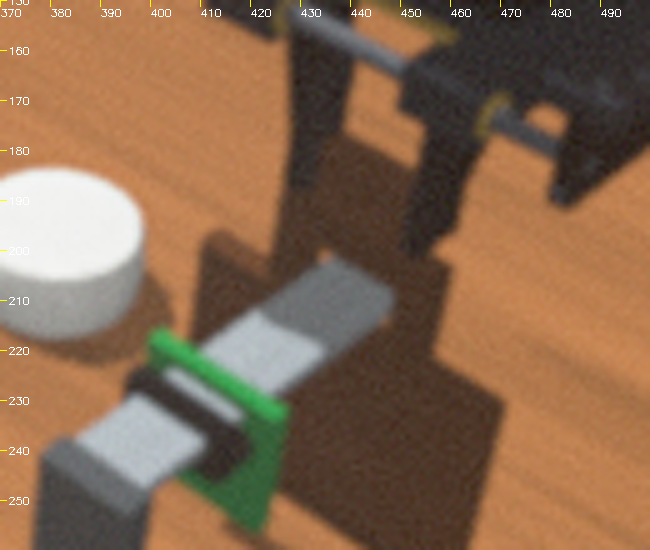

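View pics/h2_sidez.png

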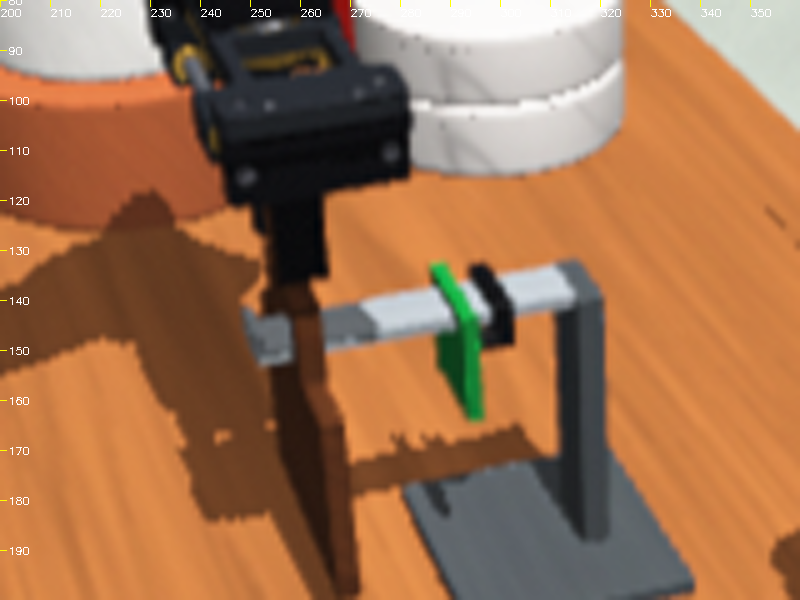

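Emit:
carry_out --increments "0 0.008 0 0.003 0 0 0;0 0.012 0 0.004 0 0 0;0 0.01 0 0.003 0 0 0;0 0.004 0 0 0 0 0;0 0 0 0 0 0 0;0 0 0 0 0 0 0"

```text
time_s: 12.55
tool_pos: [0.5491, 0.1825, 0.2465]
tool_rot: [-179.9, 0.0, -1.6]
force: [0.4, -0.5, -0.9]
grip_width: 0.0391
```

```bash
python3 go.py .575 .1824 .245 -1.5 1
```

```text
t 12.55 pos [0.5491 0.1825 0.2465] rot [-1.7987e+02  1.0000e-02 -1.6200e+00] F [ 0.36 -0.53 -0.86] w 0.0391
[ 0.0259 -0.0006  0.0015] [-0.13  0.01 -0.12]
```

Emit:
carry_out --increments "0 0.004 0 0 0 0 0;0 0.004 0 0 0 0 0;0 0.004 0 0 0 0 0;0 0.003 0 0 0 0 0;0 0.002 0 0 0 0 0;0 0 0 0 0 0 0;0 0 0 0 0 0 0"

```text
time_s: 13.42
tool_pos: [0.5671, 0.182, 0.2469]
tool_rot: [-179.9, -0.0, -1.6]
force: [-0.3, 0.3, -2.2]
grip_width: 0.0395
```

Emit:
carry_out --increments "0 0.003 -0.0005 0 0 0 0;0 0.003 0 0 0 0 0;0 0.001 0 0 0 0 0;0 0 0 0 0 0 0"

```text
time_s: 13.92
tool_pos: [0.5745, 0.1824, 0.2469]
tool_rot: [-179.9, -0.0, -1.6]
force: [-0.3, -0.2, -2.3]
grip_width: 0.0395
```

Emit:
carry_out --increments "0 0.002 0 0 0 0 0;0 0.001 0 0 0 0 0;0 0.0005 0 0 0 0 0;0 0 0 0 0 0 0"

```text
time_s: 14.42
tool_pos: [0.5771, 0.1825, 0.2467]
tool_rot: [-179.9, 0.1, -1.6]
force: [-0.9, -0.4, -1.6]
grip_width: 0.0397
```

Emit:
carry_out --increments "0 0.0015 0 0 0 0 0;0 0.001 0 0 0 0 0;0 0.0005 0 0 0 0 0;0 0 0 0 0 0 0"

```text
time_s: 14.92
tool_pos: [0.5787, 0.1826, 0.2464]
tool_rot: [-180.0, 0.4, -1.5]
force: [-3.1, 0.1, -1.4]
grip_width: 0.0393
```

Emit:
carry_out --increments "0 0.0015 0 0 0 0 0;0 0.0015 0 0 0 0 0;0 0.001 0 0 0 0 0"

```text
time_s: 15.3
tool_pos: [0.5807, 0.183, 0.2461]
tool_rot: [180.0, 0.7, -1.5]
force: [-5.6, -1.4, -0.6]
grip_width: 0.0396
```

Emit:
carry_out --increments "0 0.0015 0 0 0 -0.2 0;0 0.0015 0 0 0 -0.2 0;0 0.001 0 0 0 -0.1 0"

```text
time_s: 15.68
tool_pos: [0.5821, 0.1833, 0.2456]
tool_rot: [179.9, 1.6, -1.4]
force: [-5.6, -0.7, 1.8]
grip_width: 0.0396
```

Emit:
carry_out --increments "0 0.001 0 0 0 0.5 0;0 0.001 0 0 0 0.5 0;0 0.001 0 0 0 0.3 0"

```text
time_s: 16.05
tool_pos: [0.5816, 0.1837, 0.2452]
tool_rot: [179.8, 0.8, -1.3]
force: [-8.5, -1.4, 2.7]
grip_width: 0.0398
```

Emit:
carry_out --increments "0 0.0007 0 0 0 0.1 0;0 0.0005 0 0 0 0.1 0;0 0.0005 0 0 0 0.1 0"

```text
time_s: 16.42
tool_pos: [0.5808, 0.1839, 0.2452]
tool_rot: [179.7, 0.9, -1.3]
force: [-5.0, -1.0, 1.0]
grip_width: 0.0398
```

```bash
python3 - <<'E'
from h import *
from crop import crop
p=snap('side','h3_side.png')
crop(p['img'],220,70,130,120,5,'h3_sidez.png'); print(get_obs()['force'])
E
```

```text
[-5.46850316 -0.30843766  1.34592339]
```

View pics/h3_sidez.png

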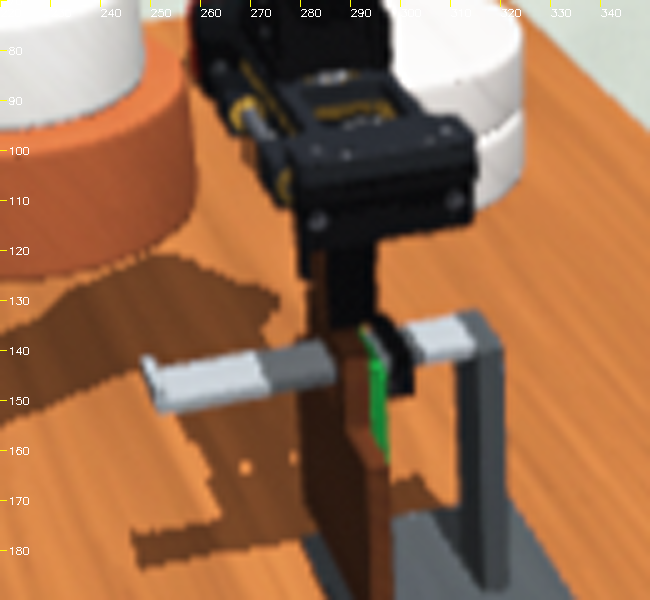

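Emit:
carry_out --increments "0 0.0014 0 0 0 0.3 0;0 0.0014 0 0 0 0.3 0;0 0.0012 0 0 0 0.2 0;0 0.0012 0 0 0 0.2 0"

```text
time_s: 16.98
tool_pos: [0.5813, 0.1843, 0.245]
tool_rot: [179.5, 0.5, -1.2]
force: [-7.0, -0.6, 2.7]
grip_width: 0.0397
```

Emit:
carry_out --increments "0 0.0014 0.0003 0 0 0.2 0;0 0.0014 0.0003 0 0 0.2 0;0 0.0012 0.0003 0 0 0.2 0;0 0.0012 0.0003 0 0 0.2 0"

```text
time_s: 17.48
tool_pos: [0.5812, 0.1844, 0.2449]
tool_rot: [179.4, 0.5, -1.1]
force: [-7.4, -0.6, 2.5]
grip_width: 0.0392
```

Emit:
carry_out --increments "0 -0.001 0 0 0 0 0;0 -0.001 0 0 0 0 0;0 -0.0005 0.001 0 0 0 0;0 0 0 0 0 0 0"

```text
time_s: 17.98
tool_pos: [0.5787, 0.1842, 0.2449]
tool_rot: [179.5, 0.5, -1.1]
force: [-2.8, -0.5, -0.6]
grip_width: 0.0395
```

```bash
python3 go.py .5785 .1824 .245 -1.5 1
```

```text
t 17.98 pos [0.5787 0.1842 0.2449] rot [179.46   0.48  -1.15] F [-2.76 -0.46 -0.65] w 0.0395
[-0.0001  0.0018 -0.0001] [0.54 0.48 0.36]
```

Emit:
carry_out --increments "0 -0.0003 0.0008 0.0008 0.4 0.4 0.3;0 -0.0003 0.0008 0.0008 0.2 0.2 0.1;0 0 0.0004 0.0005 0 0 0;0 0 0 0 0 0 0"

```text
time_s: 18.48
tool_pos: [0.5778, 0.1828, 0.243]
tool_rot: [-179.8, -0.2, -1.5]
force: [-3.9, 0.3, -0.2]
grip_width: 0.0393
```

```bash
python3 go.py .5785 .1824 .245 -1.5 1
```

```text
t 18.48 pos [0.5778 0.1828 0.243 ] rot [-1.7983e+02 -1.7000e-01 -1.5200e+00] F [-3.93  0.29 -0.22] w 0.0393
[ 0.0007  0.0003 -0.002 ] [-0.17 -0.17 -0.02]
```

Emit:
carry_out --increments "0 -0.001 0 0 0 0 0;0 -0.0005 0 0 0 0 0;0.62 0 0 0 0 0 0;0.62 0 0 0 0 0 0;0.62 0 0 0 0 0 0;0.62 0 0 0 0 0 0"

```text
time_s: 19.23
tool_pos: [0.5797, 0.1812, 0.2444]
tool_rot: [-179.8, -0.6, -1.7]
force: [1.1, 0.3, 0.6]
grip_width: 0.0537
```

```bash
python3 - <<'E'
from h import *
from crop import crop
p=snap('side','h4_side.png'); crop(p['img'],220,70,130,120,5,'h4_sidez.png')
p=snap('scene','h4_scene.png'); crop(p['img'],340,100,130,120,5,'h4_scenez.png')
E
python3 go.py .5777 .183 .31 -1.5 3
```

```text
t 19.32 pos [0.5796 0.1812 0.2443] rot [-179.85   -0.62   -1.67] F [-0.07 -1.06  0.72] w 0.0538
[-0.0004 -0.0006 -0.0219] [-0.05 -0.21 -0.06]
[-0.0005 -0.0006 -0.0219] [-0.05 -0.21 -0.06]
[-0.0006 -0.0006 -0.0219] [-0.05 -0.21 -0.06]
```

View pics/h4_sidez.png

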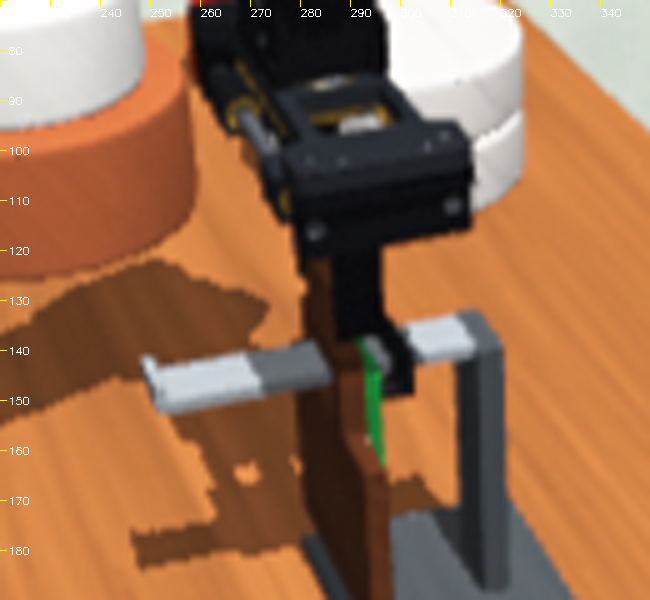

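View pics/h4_scenez.png

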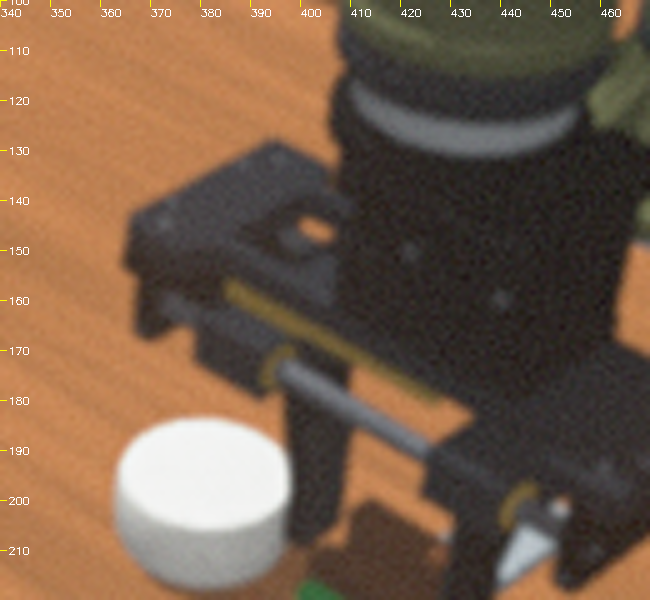

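Emit:
carry_out --increments "0.62 0 0 -0.015 0 0 0;0.7 0 0 -0.03 0 0 0;0.8 0 0.01 -0.03 0 0 0;0.8 0.003 0.03 -0.005 0 0 -0.6;0.8 0.003 0.045 0 0 0 -0.6;0.8 0.003 0.045 0 0 0 -0.6;0.8 0.003 0.045 0 0 0 -0.6;0.8 0.003 0.045 0 0 0 -0.6;0.8 0.002 0.045 0 0 0 -0.6;0.8 0.001 0.045 0 0 0 -0.6;0.8 0 0.03 0 0 0 -0.6;0.8 0 0.018 0 0 0 -0.5;0.8 0 0.006 0 0 0 0;0.8 0 0 0 0 0 0;0.8 0 0 0 0 0 0"

```text
time_s: 21.2
tool_pos: [0.6052, -0.1869, 0.3418]
tool_rot: [-179.9, -1.6, 4.4]
force: [1.5, -0.4, 0.9]
grip_width: 0.0694
```

```bash
python3 go.py .6002 -.2147 .27 4 3
```

```text
t 21.2 pos [ 0.6052 -0.1869  0.3418] rot [-179.94   -1.61    4.44] F [ 1.53 -0.45  0.86] w 0.0694
[-0.0031  0.0091  0.0238] [-0.02 -0.54  0.15]
[-0.0028  0.0091  0.0239] [-0.02 -0.54  0.15]
[-0.0026  0.0091  0.0239] [-0.02 -0.54  0.15]
```

Emit:
carry_out --increments "0.8 -0.003 0.012 0.015 0 -0.6 0.2;0.8 -0.003 0.01 0.02 0 -0.6 0.1;0.8 -0.002 0.005 0.016 0 -0.4 0;0.8 0 0 0.01 0 0 0;0.8 0 0 0 0 0 0;0.8 0 0 0 0 0 0"

```text
time_s: 21.95
tool_pos: [0.5992, -0.2138, 0.2745]
tool_rot: [-179.8, 0.3, 4.3]
force: [0.1, -0.0, -0.1]
grip_width: 0.0696
```

```bash
python3 go.py .6002 -.2147 .241 4 3; python3 - <<'E'
from h import *
import pickle
from crop import crop
p=snap('wrist','w4.png'); pickle.dump(p,open('w4.pkl','wb')); crop(p['img'],230,170,200,90,4,'w4z.png')
E
```

```text
t 21.95 pos [ 0.5992 -0.2138  0.2745] rot [-179.82    0.26    4.29] F [ 0.06 -0.04 -0.12] w 0.0696
[0.0004 0.0003 0.0111] [-0.06  0.09  0.1 ]
[0.0003 0.0003 0.0111] [-0.06  0.09  0.1 ]
[0.0003 0.0003 0.0112] [-0.06  0.09  0.1 ]
```

View pics/w4z.png

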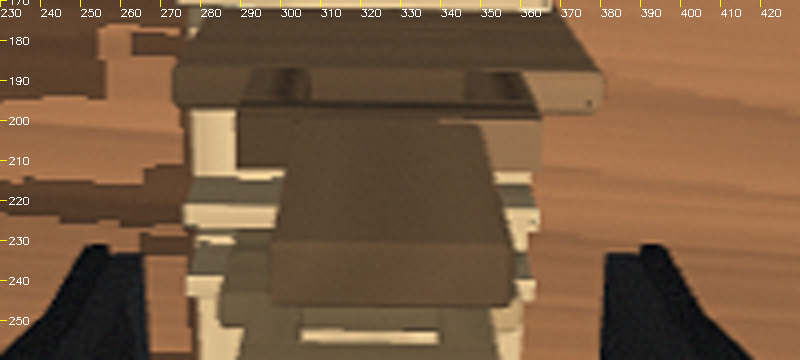

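```bash
python3 - <<'E'
from wf import *
d=pickle.load(open('w4.pkl','rb'))
quad(d,[(297.9,229.8),(357.8,230.4),(357.6,246),(297.6,245.4)],.196,'med')
E
```

```text
med [ 0.6008 -0.2145] yaw 3.75 w,t [0.0382 0.0389 0.011  0.011 ]
```

Good. I'll descend to TCP 0.241 and grip.

Emit:
carry_out --increments "0.8 0.001 0.001 0.012 0 0 0.2;0.8 0 0 0.012 0 0 0;0.8 0 0 0.007 0 0 0;0.8 0 0 0 0 0 0;0 0 0 0 0 0 0;0 0 0 0 0 0 0;0 0 0 0 0 0 0;0 0 0 0 0 0 0;0 0 0 0 0 0 0" --force 45

```text
time_s: 23.12
tool_pos: [0.601, -0.2146, 0.2429]
tool_rot: [-179.9, 0.1, 4.1]
force: [-0.6, -0.7, -1.2]
grip_width: 0.0393
```

Emit:
carry_out --increments "0 0 0 -0.01 0 0 0;0 0 0 -0.02 0 0 0;0 0 0 -0.025 0 0 0;0 0 -0.01 -0.01 0 0 0.2;0 0 -0.025 0 0 0 0.5;0 0 -0.04 0 0 0 0.6;0 -0.01 -0.04 0 0 0 0.6;0 -0.025 -0.04 0 0 0 0.6;0 -0.035 -0.04 0 0 0 0.6;0 -0.035 -0.04 0 0 0 0.6;0 -0.025 -0.03 0 0 0 0.6;0 -0.01 -0.015 0 0 0 0.5;0 0 0 0 0 0 0;0 0 0 0 0 0 0"

```text
time_s: 24.88
tool_pos: [0.4461, 0.0775, 0.3158]
tool_rot: [-180.0, -0.1, -0.6]
force: [-0.1, -1.0, -1.8]
grip_width: 0.0396
```

```bash
python3 go.py .454 .1856 .3 -1.5 4
```

```text
t 24.88 pos [0.4461 0.0775 0.3158] rot [-1.8e+02 -1.5e-01 -5.7e-01] F [-0.1  -1.04 -1.78] w 0.0396
[ 0.0017 -0.027   0.004 ] [-0.   -0.04  0.23]
[ 0.0016 -0.0271  0.004 ] [-0.   -0.04  0.23]
[ 0.0015 -0.0271  0.004 ] [-0.   -0.04  0.23]
[ 0.0014 -0.0271  0.004 ] [-0.   -0.04  0.23]
```

Emit:
carry_out --increments "0 0.001 -0.02 0.004 0 0 0.2;0 0.001 -0.03 0.004 0 0 0.2;0 0.002 -0.03 0.004 0 0 0.2;0 0.002 -0.018 0.004 0 0 0.2;0 0.001 -0.006 0.003 0 0 0;0 0 0 0 0 0 0;0 0 0 0 0 0 0"

```text
time_s: 25.75
tool_pos: [0.463, 0.1734, 0.2954]
tool_rot: [-179.7, 0.0, -2.4]
force: [0.1, -0.3, -1.9]
grip_width: 0.0399
```

```bash
python3 go.py .454 .1856 .291 -1.5 2;  python3 - <<'E'
from h import *
from crop import crop
p=snap('side','h5_side.png'); crop(p['img'],200,70,150,120,5,'h5_sidez.png')
p=snap('scene','h5_scene.png'); crop(p['img'],360,120,140,120,5,'h5_scenez.png')
E
```

```text
t 25.75 pos [0.463  0.1734 0.2954] rot [-179.69    0.     -2.44] F [ 0.05 -0.25 -1.86] w 0.0399
[-0.0047 -0.0059  0.0022] [-0.15 -0.   -0.47]
[-0.0047 -0.0059  0.0022] [-0.15 -0.   -0.47]
```

View pics/h5_sidez.png

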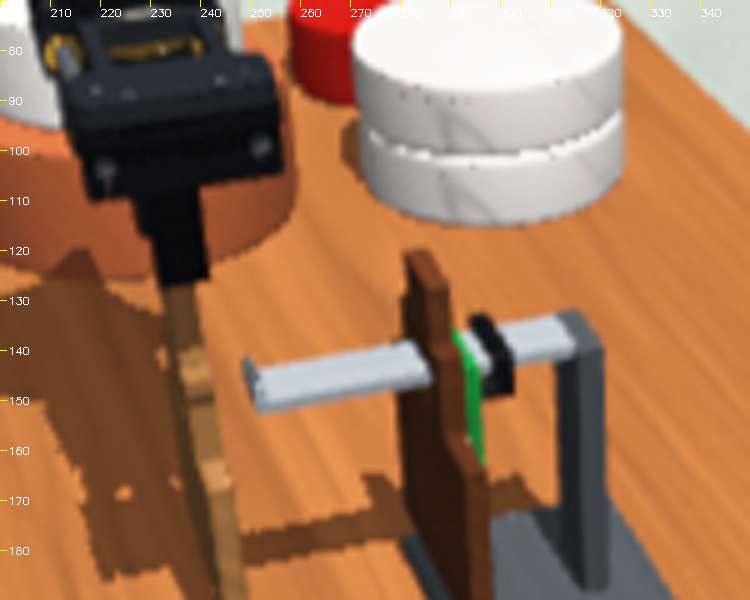

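View pics/h5_scenez.png

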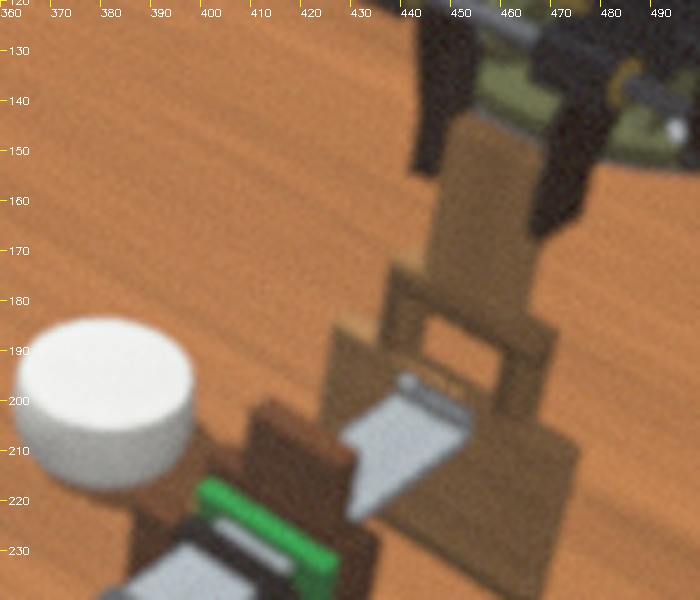

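Emit:
carry_out --increments "0 -0.002 -0.005 0.002 -0.2 0 -0.5;0 0 -0.005 0.002 -0.1 0 -0.4;0 0 -0.001 0 0 0 0;0 0 0 0 0 0 0"

```text
time_s: 26.35
tool_pos: [0.4611, 0.185, 0.2916]
tool_rot: [179.9, -0.1, -1.5]
force: [0.2, 0.4, -2.1]
grip_width: 0.0397
```

```bash
python3 go.py .454 .1856 .291 -1.5 1
```

```text
t 26.35 pos [0.4611 0.185  0.2916] rot [ 1.7992e+02 -8.0000e-02 -1.5100e+00] F [ 0.25  0.44 -2.09] w 0.0397
[-0.0071 -0.0004  0.0006] [ 0.08 -0.08 -0.01]
```

Emit:
carry_out --increments "0 0.008 0 0 0 0 0;0 0.012 0 0 0 0 0;0 0.012 0 0 0 0 0;0 0.012 0 0 0 0 0;0 0.01 0 0.002 0 0 0;0 0.01 0 0.004 0 0 0;0 0.006 0 0.003 0 0 0;0 0.002 0 0.001 0 0 0;0 0 0 0 0 0 0"

```text
time_s: 27.48
tool_pos: [0.5386, 0.1818, 0.2802]
tool_rot: [179.9, -0.0, -1.6]
force: [0.5, -0.0, -1.7]
grip_width: 0.0396
```

```bash
python3 go.py .565 .1827 .279 -1.5 1; python3 - <<'E'
from h import *
from crop import crop
p=snap('side','h6_side.png'); crop(p['img'],220,70,130,120,5,'h6_sidez.png')
E
```

```text
t 27.48 pos [0.5386 0.1818 0.2802] rot [ 1.7992e+02 -3.0000e-02 -1.6300e+00] F [ 0.47 -0.02 -1.7 ] w 0.0396
[ 0.0264 -0.0016  0.0012] [ 0.08 -0.03 -0.13]
```

View pics/h6_sidez.png

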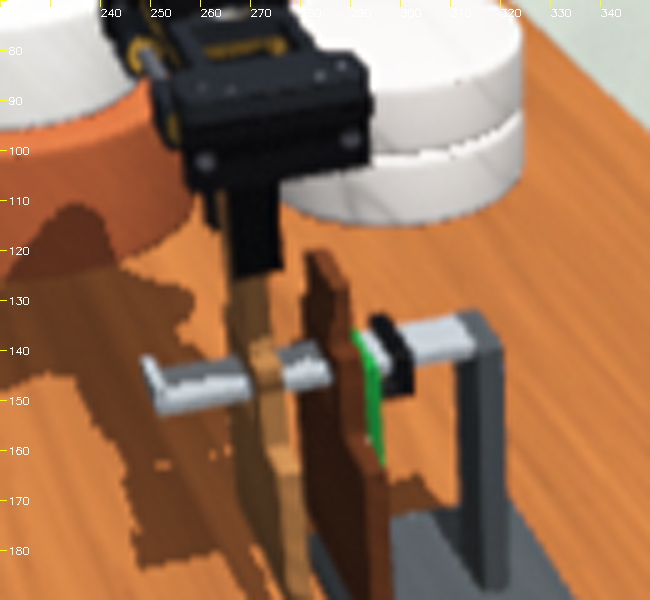

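Threaded. Next I'll ease forward to contact, correcting y by about +1 mm.

Emit:
carry_out --increments "0 0.004 -0.001 0 0 0 0;0 0.005 -0.0005 0 0 0 0;0 0.004 0 0 0 0 0;0 0.003 0 0 0 0 0;0 0.002 0 0 0 0 0;0 0.001 0 0 0 0 0;0 0 0 0 0 0 0"

```text
time_s: 28.4
tool_pos: [0.5587, 0.1829, 0.2809]
tool_rot: [179.9, -0.1, -1.6]
force: [-0.0, -0.3, -2.4]
grip_width: 0.0396
```

Emit:
carry_out --increments "0 0.002 0 0.0005 0 0 0;0 0.002 0 0.0005 0 0 0;0 0.0015 0 0.0005 0 0 0;0 0.001 0 0 0 0 0;0 0.001 0 0 0 0 0"

```text
time_s: 29.02
tool_pos: [0.5649, 0.183, 0.2791]
tool_rot: [179.8, 0.1, -1.6]
force: [-3.5, -0.8, 0.4]
grip_width: 0.0392
```

Emit:
carry_out --increments "0 0.0014 0 0 0 0.2 0;0 0.0014 0 0 0 0.2 0;0 0.0014 0 0 0 0.3 0"

```text
time_s: 29.4
tool_pos: [0.5663, 0.1833, 0.2789]
tool_rot: [179.7, -0.2, -1.5]
force: [-6.4, -0.3, 1.2]
grip_width: 0.0395
```

Emit:
carry_out --increments "0 0.0015 0 0 0 0.2 0;0 0.0015 0 0 0 0.2 0;0 0.0015 0 0 0 0.2 0"

```text
time_s: 29.78
tool_pos: [0.5666, 0.1838, 0.2785]
tool_rot: [179.6, -0.2, -1.4]
force: [-6.4, 0.6, 1.8]
grip_width: 0.0398
```

Emit:
carry_out --increments "0 0.002 0.0003 -0.0002 0 0.2 0;0 0.002 0.0003 -0.0002 0 0.2 0;0 0.002 0.0003 -0.0002 0 0.2 0"

```text
time_s: 30.15
tool_pos: [0.5673, 0.1841, 0.2786]
tool_rot: [179.4, -0.1, -1.2]
force: [-8.0, -0.6, 2.7]
grip_width: 0.0391
```

```bash
python3 - <<'E'
from h import *
from crop import crop
p=snap('side','h7_side.png'); crop(p['img'],240,80,110,110,6,'h7_sidez.png'); print(get_obs()['force'])
E
```

```text
[-7.32442511 -0.89151832  1.04996883]
```

View pics/h7_sidez.png

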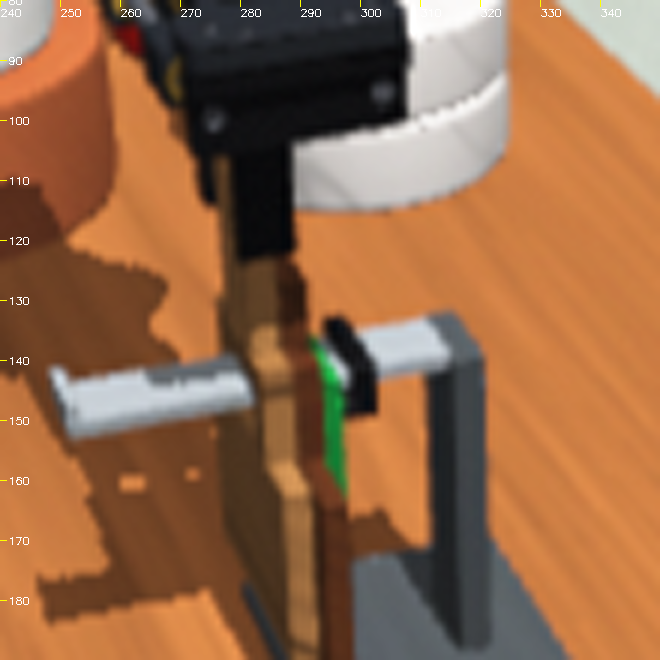

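Emit:
carry_out --increments "0 0.0025 0.0003 -0.0004 0 0.2 0;0 0.0025 0.0003 -0.0004 0.1 0.2 0;0 0.0025 0.0003 -0.0004 0.1 0.2 0;0 0.0025 0.0003 -0.0004 0.1 0.2 0"

```text
time_s: 30.7
tool_pos: [0.5689, 0.1839, 0.2787]
tool_rot: [179.5, 0.3, -1.1]
force: [-8.7, -0.2, 1.8]
grip_width: 0.0395
```

Emit:
carry_out --increments "0 0.002 0.0003 -0.0003 0.1 0.2 0;0 0.002 0.0003 -0.0003 0.1 0.2 0;0 0.002 0.0003 -0.0003 0.1 0.2 0;0 0.002 0.0003 -0.0003 0.1 0.2 0"

```text
time_s: 31.2
tool_pos: [0.5694, 0.1835, 0.2787]
tool_rot: [179.6, 0.6, -1.0]
force: [-8.1, -0.7, 1.8]
grip_width: 0.0396
```

Emit:
carry_out --increments "0 -0.0005 0 0 0 0 0;0 -0.001 0.0005 0 0.2 0.3 0.2;0 -0.001 0.0003 0 0.2 0.3 0.2;0 0 0 0 0 0 0"

```text
time_s: 31.7
tool_pos: [0.5664, 0.1828, 0.2784]
tool_rot: [-180.0, -0.0, -1.4]
force: [-3.9, -0.0, -1.2]
grip_width: 0.0394
```

```bash
python3 go.py .565 .1827 .277 -1.5 1
```

```text
t 31.7 pos [0.5664 0.1828 0.2784] rot [-1.7996e+02 -4.0000e-02 -1.4100e+00] F [-3.93 -0.   -1.15] w 0.0394
[-0.0013  0.0001  0.0014] [-0.04 -0.04  0.09]
```

Emit:
carry_out --increments "0 -0.0007 0 0.0008 0 0 0;0 -0.0005 0 0.0005 0 0 0;0 0 0 0 0 0 0;0.65 0 0 0 0 0 0;0.65 0 0 0 0 0 0;0.65 0 0 0 0 0 0;0.65 0 0 0 0 0 0"

```text
time_s: 32.58
tool_pos: [0.5685, 0.1828, 0.2791]
tool_rot: [-179.8, -0.5, -1.5]
force: [0.7, -0.1, -0.1]
grip_width: 0.0564
```

```bash
python3 - <<'E'
from h import *
from crop import crop
p=snap('side','h8_side.png'); crop(p['img'],240,80,110,110,6,'h8_sidez.png'); print(get_obs()['force'])
E
```

```text
[ 0.65763332 -0.62490539 -0.27237919]
```

View pics/h8_sidez.png

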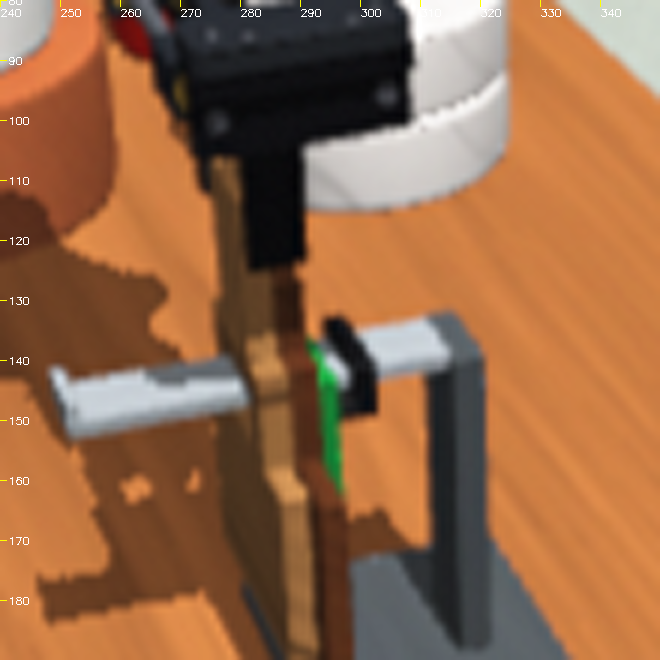

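Emit:
carry_out --increments "0.65 0 0 -0.015 0 0 0;0.7 0 0 -0.03 0 0 0;0.8 -0.002 0.01 -0.02 0 0.3 0;0.8 -0.004 0.03 -0.002 0 0.3 -0.6;0.8 -0.004 0.045 0 0 0 -0.6;0.8 -0.004 0.045 0 0 0 -0.6;0.8 -0.004 0.045 0 0 0 -0.6;0.8 -0.004 0.045 0 0 0 -0.6;0.8 -0.003 0.045 0 0 0 -0.6;0.8 -0.003 0.045 0 0 0 -0.6;0.8 -0.003 0.04 0 0 0 -0.6;0.8 0 0.025 0 0 0 -0.5;0.8 0 0.01 0 0 0 0;0.8 0 0 0 0 0 0;0.8 0 0 0 0 0 0"

```text
time_s: 34.5
tool_pos: [0.5399, -0.2176, 0.3591]
tool_rot: [179.6, -1.8, 3.9]
force: [-0.0, -0.3, -0.0]
grip_width: 0.0696
```

```bash
python3 go.py .5304 -.215 .295 4 3;  python3 - <<'E'
from h import *
from crop import crop
p=snap('side','h9_side.png'); crop(p['img'],240,80,110,110,6,'h9_sidez.png'); print(get_obs()['force'])
E
```

```text
t 34.5 pos [ 0.5399 -0.2176  0.3591] rot [179.6   -1.81   3.94] F [-0.04 -0.31 -0.02] w 0.0696
[-0.0038 -0.0012  0.0213] [ 0.13 -0.6  -0.02]
[-0.0036 -0.0012  0.0213] [ 0.13 -0.6  -0.02]
[-0.0033 -0.0011  0.0213] [ 0.13 -0.6  -0.02]
[ 0.84407523 -0.04198276  0.08035308]
```

View pics/h9_sidez.png

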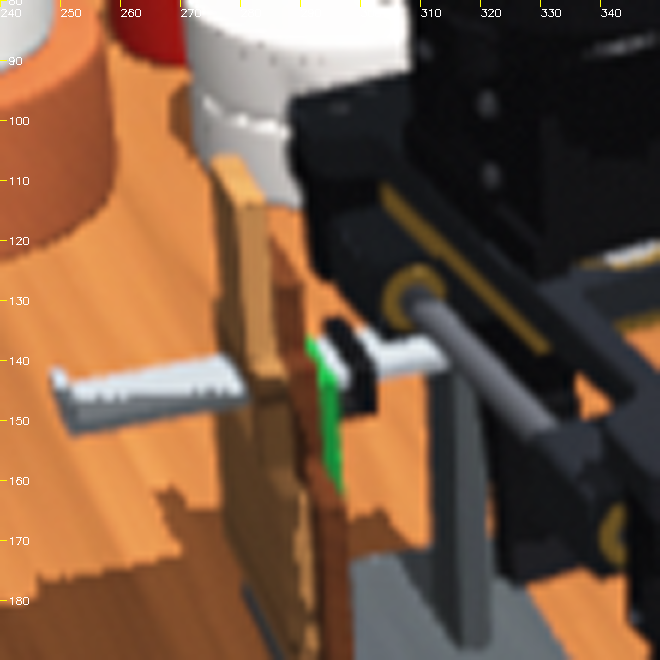

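Both boards hang upright and flush. The small one is next.

Emit:
carry_out --increments "0.8 -0.004 -0.001 0.015 0.2 -0.7 0;0.8 -0.004 -0.001 0.02 0.1 -0.7 0;0.8 -0.002 -0.001 0.018 0 -0.4 0;0.8 0 0 0.008 0 0 0;0.8 0 0 0 0 0 0;0.8 0 0 0 0 0 0"

```text
time_s: 35.3
tool_pos: [0.5297, -0.2121, 0.2923]
tool_rot: [180.0, 0.2, 4.2]
force: [-0.1, 0.2, -0.0]
grip_width: 0.0697
```

```bash
python3 go.py .5304 -.215 .26 4 3; python3 - <<'E'
from h import *
import pickle
from crop import crop
p=snap('wrist','w5.png'); pickle.dump(p,open('w5.pkl','wb')); crop(p['img'],230,170,200,90,4,'w5z.png')
E
```

```text
t 35.3 pos [ 0.5297 -0.2121  0.2923] rot [179.99   0.25   4.21] F [-0.08  0.22 -0.04] w 0.0697
[0.0002 0.001  0.0108] [0.   0.08 0.07]
[0.0002 0.001  0.0108] [0.   0.08 0.07]
[0.0002 0.001  0.0108] [0.   0.08 0.07]
```

View pics/w5z.png

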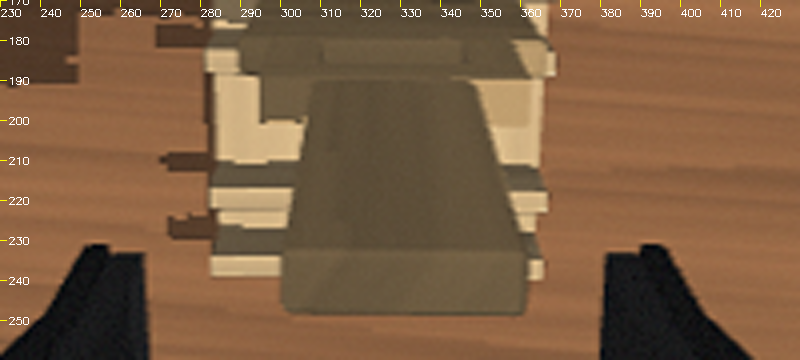

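```bash
python3 - <<'E'
from wf import *
d=pickle.load(open('w5.pkl','rb'))
quad(d,[(299.9,232.1),(361,232.1),(361.1,248),(300,248)],.215,'small')
E
```

```text
small [ 0.5305 -0.2149] yaw 4.2 w,t [0.0387 0.0395 0.0112 0.0112]
```

Emit:
carry_out --increments "0.8 0.001 0.003 0.012 0 0 0.2;0.8 0 0 0.012 0 0 0;0.8 0 0 0.006 0 0 0;0.8 0 0 0 0 0 0;0 0 0 0 0 0 0;0 0 0 0 0 0 0;0 0 0 0 0 0 0;0 0 0 0 0 0 0;0 0 0 0 0 0 0" --force 45

```text
time_s: 36.48
tool_pos: [0.5316, -0.2158, 0.2615]
tool_rot: [179.9, 0.1, 4.0]
force: [0.1, 0.6, -1.0]
grip_width: 0.0397
```

Emit:
carry_out --increments "0 0 0 -0.01 0 0 0;0 0 0 -0.02 0 0 0;0 0 0 -0.025 0 0 0;0 -0.002 -0.01 -0.012 0 0 0.2;0 -0.01 -0.025 0 0 0 0.5;0 -0.015 -0.04 0 0 0 0.6;0 -0.015 -0.04 0 0 0 0.6;0 -0.013 -0.04 0 0 0 0.6;0 -0.01 -0.04 0 0 0 0.6;0 -0.003 -0.04 0 0 0 0.6;0 0 -0.03 0 0 0 0.6;0 0 -0.015 0 0 0 0.5;0 0 0 0 0 0 0;0 0 0 0 0 0 0"

```text
time_s: 38.22
tool_pos: [0.447, 0.0776, 0.3299]
tool_rot: [179.7, 0.4, -0.7]
force: [-0.3, -0.1, -2.1]
grip_width: 0.0397
```

```bash
python3 go.py .456 .1856 .3265 -1.5 4
```

```text
t 38.23 pos [0.447  0.0776 0.3299] rot [179.72   0.35  -0.68] F [-0.28 -0.14 -2.14] w 0.0397
[ 0.0019 -0.027   0.0007] [0.07 0.09 0.21]
[ 0.0018 -0.027   0.0007] [0.07 0.09 0.21]
[ 0.0017 -0.027   0.0008] [0.07 0.09 0.21]
[ 0.0016 -0.027   0.0008] [0.07 0.09 0.21]
```

Emit:
carry_out --increments "0 0 -0.02 0 0 0 0.1;0 0.001 -0.03 0 0 0 0.1;0 0.001 -0.03 0 0 0 0.1;0 0.001 -0.02 0 0 0 0.1;0 0 -0.008 0.001 0 0 0;0 0 0 0 0 0 0;0 0 0 0 0 0 0"

```text
time_s: 39.1
tool_pos: [0.4532, 0.1797, 0.3268]
tool_rot: [179.6, 0.5, -1.9]
force: [0.2, -1.7, -1.1]
grip_width: 0.0398
```

```bash
python3 go.py .456 .1856 .3265 -1.5 2
```

```text
t 39.1 pos [0.4532 0.1797 0.3268] rot [179.56   0.5   -1.89] F [ 0.15 -1.68 -1.12] w 0.0398
[ 0.0013 -0.003   0.0001] [ 0.22  0.25 -0.2 ]
[ 0.0013 -0.003   0.0001] [ 0.22  0.25 -0.2 ]
```

Emit:
carry_out --increments "0 0.001 -0.003 0 0.2 0.3 -0.2;0 0.001 -0.003 0 0.2 0.2 -0.2;0 0 0 0 0 0 0;0 0 0 0 0 0 0"

```text
time_s: 39.6
tool_pos: [0.4559, 0.1841, 0.3267]
tool_rot: [179.9, -0.1, -1.7]
force: [-0.8, 0.0, -1.4]
grip_width: 0.0396
```

```bash
python3 go.py .456 .1856 .3265 -1.5 1;  python3 - <<'E'
from h import *
from crop import crop
p=snap('side','g5_side.png'); crop(p['img'],200,60,150,120,5,'g5_sidez.png')
p=snap('scene','g5_scene.png'); crop(p['img'],360,100,140,130,5,'g5_scenez.png')
E
```

```text
t 39.6 pos [0.4559 0.1841 0.3267] rot [ 1.799e+02 -6.000e-02 -1.650e+00] F [-0.77  0.04 -1.43] w 0.0396
[ 0.     -0.0015  0.0002] [ 0.1  -0.06 -0.15]
```

View pics/g5_sidez.png

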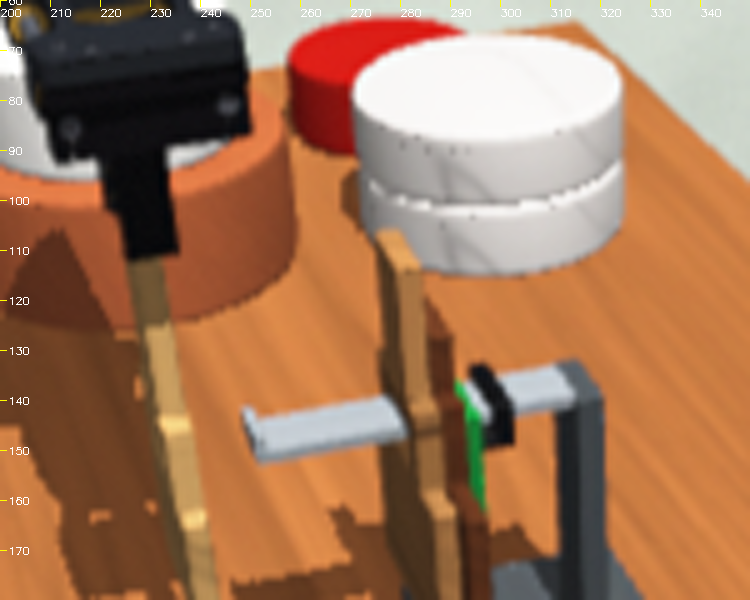

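View pics/g5_scenez.png

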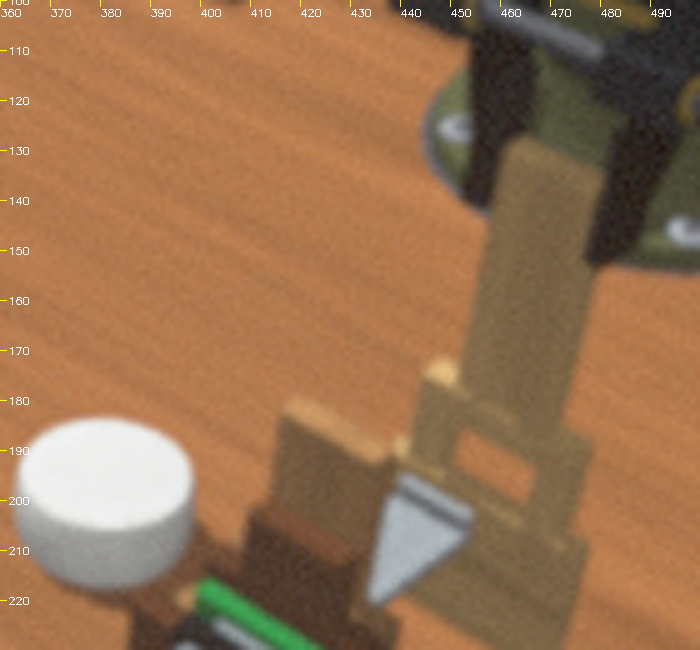

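Emit:
carry_out --increments "0 0.006 -0.001 0 0 0 0;0 0.012 0 0 0 0 0;0 0.012 0 0 0 0 0;0 0.012 0 0 0 0 0;0 0.01 0 0.002 0 0 0;0 0.008 0 0.004 0 0 0;0 0.006 0 0.003 0 0 0;0 0.001 0 0.001 0 0 0;0 0 0 0 0 0 0"

```text
time_s: 40.83
tool_pos: [0.5275, 0.1824, 0.3151]
tool_rot: [179.9, -0.0, -1.8]
force: [0.4, 0.2, -1.8]
grip_width: 0.0395
```

```bash
python3 go.py .553 .183 .3145 -1.5 1; python3 - <<'E'
from h import *
from crop import crop
p=snap('side','g6_side.png'); crop(p['img'],220,70,130,120,5,'g6_sidez.png')
E
```

```text
t 40.83 pos [0.5275 0.1824 0.3151] rot [ 1.7992e+02 -1.0000e-02 -1.7800e+00] F [ 0.42  0.21 -1.78] w 0.0395
[ 0.0255 -0.0014  0.0006] [ 0.08 -0.01 -0.28]
```

View pics/g6_sidez.png

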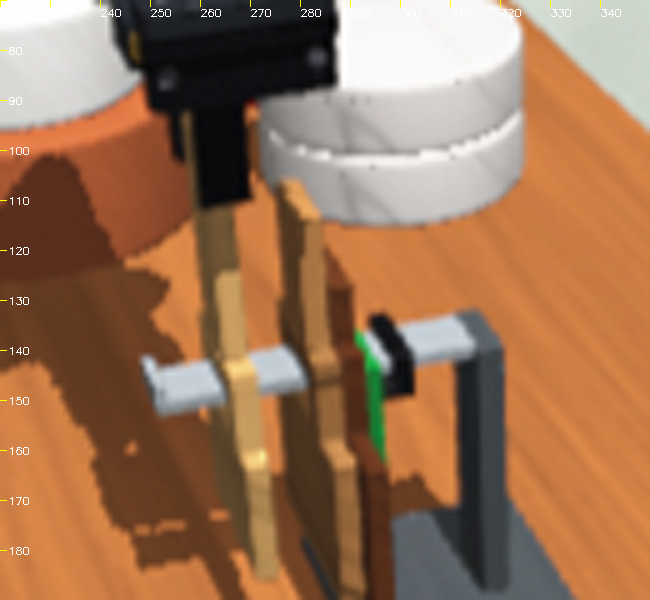

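Emit:
carry_out --increments "0 0.004 -0.001 0 0 0 -0.2;0 0.005 0 0 0 0 -0.1;0 0.004 0 0 0 0 0;0 0.003 0 0 0 0 0;0 0.002 0 0 0 0 0;0 0.001 0 0 0 0 0;0 0 0 0 0 0 0"

```text
time_s: 41.75
tool_pos: [0.5478, 0.1829, 0.3157]
tool_rot: [179.9, -0.1, -1.5]
force: [0.6, -0.2, -1.3]
grip_width: 0.0394
```

Emit:
carry_out --increments "0 0.002 0 0.0005 0 0 0;0 0.002 0 0.0005 0 0 0;0 0.0015 0 0.0005 0 0 0;0 0.001 0 0 0 0 0;0 0.001 0 0 0 0 0"

```text
time_s: 42.38
tool_pos: [0.5545, 0.1828, 0.314]
tool_rot: [179.8, 0.1, -1.4]
force: [-2.5, 0.4, -1.2]
grip_width: 0.0394
```

Emit:
carry_out --increments "0 0.0017 0 0 0 0.2 0.1;0 0.0017 0 0 0 0.2 0;0 0.0018 0 0 0 0.2 0;0 0.0018 0 0 0 0.2 0"

```text
time_s: 42.88
tool_pos: [0.5566, 0.1836, 0.3137]
tool_rot: [179.6, -0.0, -1.4]
force: [-5.4, -0.8, 2.0]
grip_width: 0.0394
```

Emit:
carry_out --increments "0 0.0023 0.0003 -0.0003 0.1 0.2 0.1;0 0.0023 0.0003 -0.0003 0.1 0.2 0.1;0 0.0023 0.0003 -0.0003 0.1 0.2 0;0 0.0023 0.0003 -0.0003 0.1 0.2 0"

```text
time_s: 43.38
tool_pos: [0.5605, 0.183, 0.3141]
tool_rot: [179.8, -0.1, -1.5]
force: [-5.9, -0.7, 1.3]
grip_width: 0.0393
```

```bash
python3 - <<'E'
from h import *
from crop import crop
p=snap('side','g7_side.png'); crop(p['img'],240,60,100,130,5,'g7_sidez.png'); print(get_obs()['force'],get_obs()['tool_pos'])
E
```

```text
[-5.64407096 -0.27881222  2.4379531 ] [0.56063116 0.18295494 0.31413803]
```

View pics/g7_sidez.png

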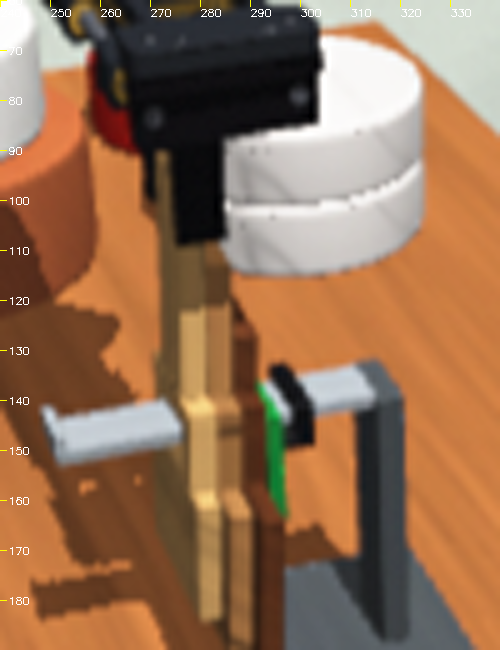

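Emit:
carry_out --increments "0 0.002 0.0003 -0.0004 0.1 0.2 0;0 0.002 0.0003 -0.0004 0.1 0.2 0;0 0.002 0.0003 -0.0004 0.1 0.2 0" --force 58

```text
time_s: 43.8
tool_pos: [0.5615, 0.1826, 0.3142]
tool_rot: [180.0, 0.1, -1.3]
force: [-7.5, -0.7, 1.1]
grip_width: 0.0396
```

Emit:
carry_out --increments "0 0.002 0 -0.0002 0 0.2 0;0 0.002 0 -0.0002 0 0.2 0;0 0.002 0 -0.0002 0 0.2 0;0 0.002 0 -0.0002 0 0.2 0"

```text
time_s: 44.3
tool_pos: [0.5623, 0.1834, 0.3142]
tool_rot: [179.7, 0.3, -1.2]
force: [-7.4, -1.2, 2.0]
grip_width: 0.0394
```

Emit:
carry_out --increments "0 0.0026 0.0003 -0.0006 0.1 0.2 0;0 0.0026 0.0003 -0.0006 0.1 0.2 0;0 0.0026 0.0003 -0.0006 0.1 0.2 0;0 0.0024 0.0003 -0.0004 0.1 0.2 0"

```text
time_s: 44.8
tool_pos: [0.5639, 0.183, 0.3143]
tool_rot: [179.8, 0.8, -1.0]
force: [-7.2, -0.9, 2.0]
grip_width: 0.0394
```

```bash
python3 - <<'E'
from h import *
from crop import crop
print(get_obs()['force'])
p=snap('side','g8_side.png'); crop(p['img'],240,60,100,130,5,'g8_sidez.png'); print(get_obs()['force'],get_obs()['tool_pos'])
E
```

```text
[-7.17171334 -0.93335399  2.03570185]
[-6.95484899 -1.1278924   2.10676589] [0.56400442 0.18296109 0.3143135 ]
```

View pics/g8_sidez.png

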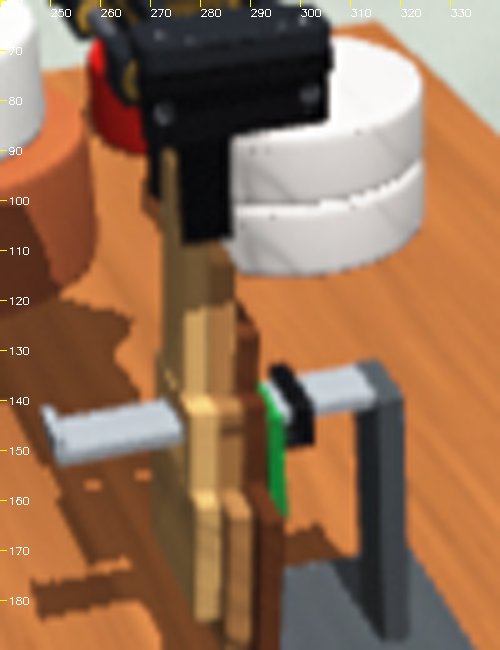

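Emit:
carry_out --increments "0 -0.001 0 0 0 0.2 0.1;0 -0.0015 0 0 0 0.2 0.1;0 -0.0015 0 0 0 0.2 0.1;0 -0.001 0 0 0 0.2 0.1;0 0 0 0 0 0 0"

```text
time_s: 45.48
tool_pos: [0.5591, 0.1831, 0.314]
tool_rot: [179.8, -0.1, -1.5]
force: [-0.9, -0.3, -1.7]
grip_width: 0.0392
```

```bash
python3 go.py .557 .183 .3125 -1.5 1
```

```text
t 45.48 pos [0.5591 0.1831 0.314 ] rot [ 1.7981e+02 -1.3000e-01 -1.4700e+00] F [-0.91 -0.29 -1.67] w 0.0392
[-0.0021  0.0001  0.0015] [ 0.19 -0.13  0.03]
```

```bash
python3 - <<'E'
from h import *
from crop import crop
p=snap('side','g9_side.png'); crop(p['img'],240,60,100,140,5,'g9_sidez.png')
E
```

```text
(no output)
```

View pics/g9_sidez.png

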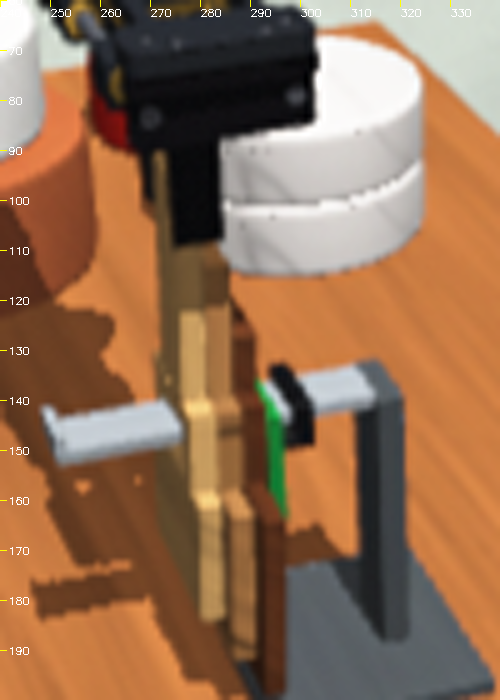

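Emit:
carry_out --increments "0 -0.0003 0 0.0008 0.1 0 0;0 -0.0003 0 0.0006 0 0 0;0 0 0 0 0 0 0;0.65 0 0 0 0 0 0;0.65 0 0 0 0 0 0;0.65 0 0 0 0 0 0;0.65 0 0 0 0 0 0"

```text
time_s: 46.4
tool_pos: [0.5602, 0.1831, 0.3139]
tool_rot: [180.0, -0.4, -1.5]
force: [0.7, -0.4, -0.2]
grip_width: 0.0562
```

```bash
python3 - <<'E'
from h import *
from crop import crop
p=snap('side','k1_side.png'); crop(p['img'],240,60,100,140,5,'k1_sidez.png')
E
```

```text
(no output)
```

View pics/k1_sidez.png

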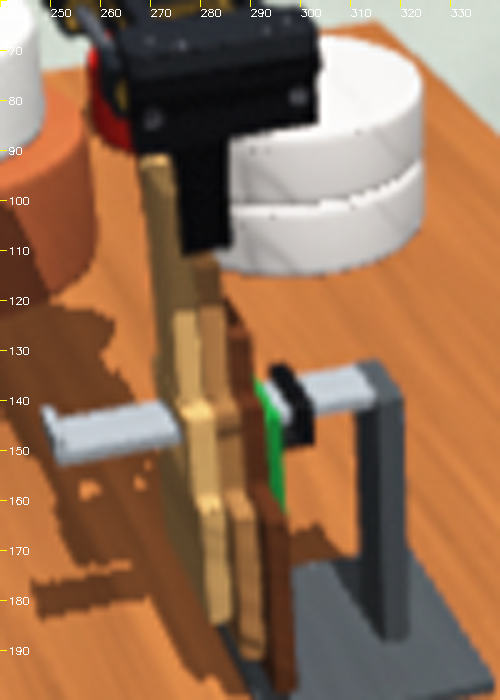

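Emit:
carry_out --increments "0.8 0 0 -0.005 0 0 0;0.8 0 0 -0.02 0 0 0;0.8 0 0 -0.03 0 0 0;0.8 0 0 -0.03 0 0 0;0.8 0 0 -0.01 0 0 0;0.8 0 0 0 0 0 0;0.8 0 0 0 0 0 0"

```text
time_s: 47.32
tool_pos: [0.5595, 0.1836, 0.4157]
tool_rot: [-180.0, -0.5, -1.5]
force: [0.3, -0.0, 0.6]
grip_width: 0.0696
```

```bash
python3 - <<'E'
from h import *
from crop import crop
p=snap('side','k2_side.png'); crop(p['img'],240,80,100,120,5,'k2_sidez.png')
p=snap('scene','k2_scene.png'); crop(p['img'],360,120,110,120,5,'k2_scenez.png')
E
```

```text
(no output)
```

View pics/k2_sidez.png

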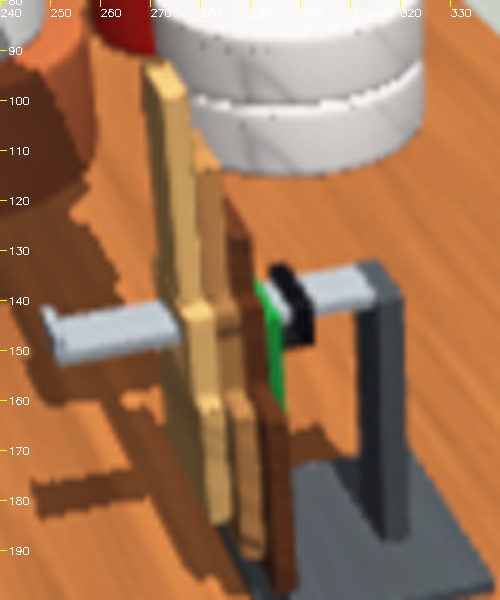

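View pics/k2_scenez.png

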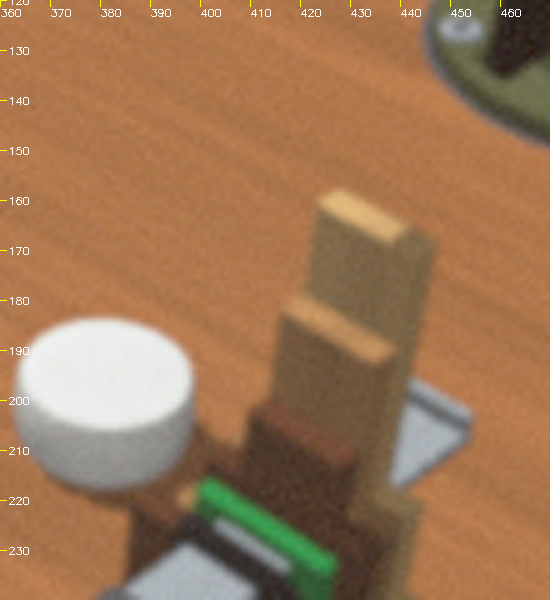

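```bash
python3 - <<'E'
import cv2
from crop import crop
im=cv2.imread('pics/k2_side.png'); crop(im,255,85,60,75,8,'k2_zz.png'); crop(im,265,135,50,70,8,'k2_zy.png')
E
```

```text
(no output)
```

View pics/k2_zz.png

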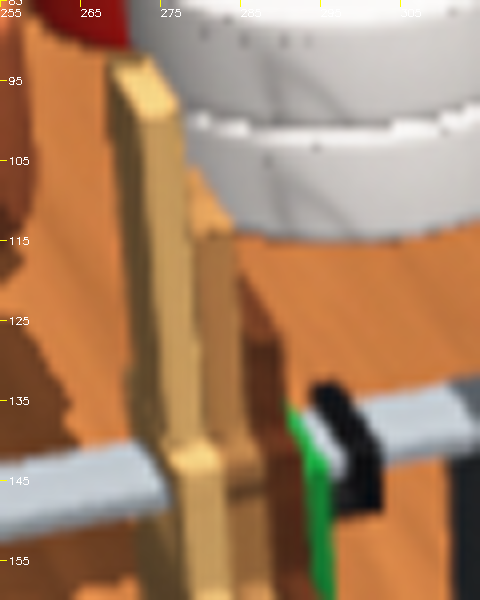

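View pics/k2_zy.png

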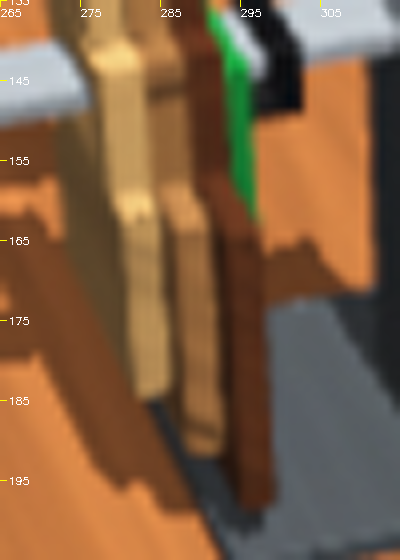

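```bash
python3 - <<'E'
from h import *
from wf import unp
p=snap('scene','k3_scene.png'); q=snap('side','k3_side.png')
def tri(a,b):
    A=[];B=[]
    for d,u in ((p,a),(q,b)):
        T=d['world_from_camera'];r=T[:3,:3]@np.array([(u[0]-d['cx'])/d['fx'],(u[1]-d['cy'])/d['fy'],1]);r/=np.linalg.norm(r)
        M=np.eye(3)-np.outer(r,r);A.append(M);B.append(M@T[:3,3])
    return np.linalg.solve(A[0]+A[1],B[0]+B[1])
X=tri((432.2,162.8),(272.8,95.1));print('small top',X,'expected z .266')
# relative to hook
yaw=np.radians(-1.5);t=np.array([.4897,.1847]);R=np.array([[np.cos(yaw),np.sin(yaw)],[-np.sin(yaw),np.cos(yaw)]])
print('hook frame',R@(X[:2]-t))
for nm,u,z in (('small',(432.2,162.8),.266),('med',(427.2,185.2),.230),('large',(419.5,207),.194)): print(nm,R@(unp(p,u,z)[:2]-t))
for t in ['honey_centre','cheese_centre','dish_centre']:
    for n,d in (('scene',p),('side',q)):
        r=masks_of(t,d); print(t,n,[ [int(v) for v in x['bbox']] for x in r[:1]])
E
```

```text
small top [0.5541987  0.17847958 0.26560345] expected z .266
hook frame [ 0.06463943 -0.00452991]
small [ 0.06377982 -0.00423663]
med [0.07518049 0.00071428]
large [0.09045728 0.00280764]
honey_centre scene [[280, 255, 313, 308]]
honey_centre side [[361, 167, 389, 209]]
cheese_centre scene [[364, 179, 401, 213]]
cheese_centre side [[239, 228, 279, 264]]
dish_centre scene [[230, 228, 278, 264]]
dish_centre side [[377, 212, 422, 248]]
```

Emit:
carry_out --increments "0.8 -0.02 0 0 0 0 0;0.8 -0.03 0 0 0 0 0;0.8 -0.02 0 0 0 0 0;0.8 -0.01 0 0 0 0 0;0.8 0 0 0 0 0 0;0.8 0 0 0 0 0 0"

```text
time_s: 48.58
tool_pos: [0.4781, 0.1861, 0.4151]
tool_rot: [-180.0, -0.5, -1.5]
force: [0.5, -0.1, -0.7]
grip_width: 0.0699
```

```bash
python3 - <<'E'
from h import *
import pickle
from crop import crop
p=snap('wrist','k4.png'); pickle.dump(p,open('k4.pkl','wb')); crop(p['img'],250,50,150,150,4,'k4z.png')
E
```

```text
(no output)
```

View pics/k4z.png

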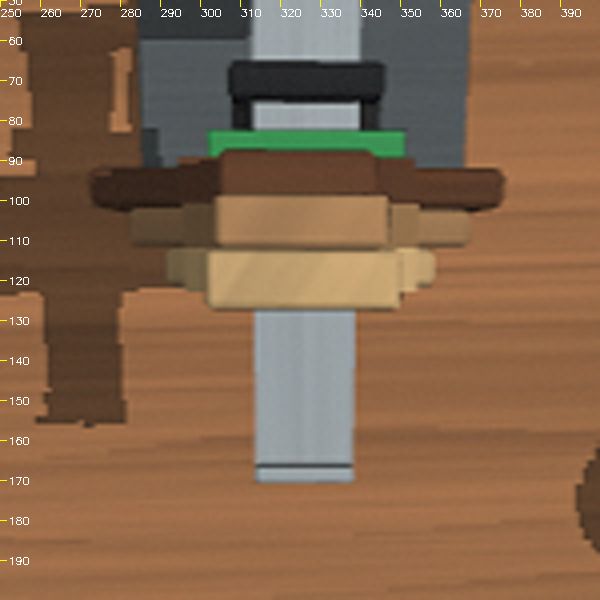

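```bash
python3 - <<'E'
from wf import *
d=pickle.load(open('k4.pkl','rb'))
c=lambda q:[(250+u/4-.4,50+v/4-.4) for u,v in q]
yaw=np.radians(-1.5);t=np.array([.4897,.1847]);R=np.array([[np.cos(yaw),np.sin(yaw)],[-np.sin(yaw),np.cos(yaw)]])
for n,q,z in (('small',[(208,250),(398,250),(400,308),(208,308)],.266),('med',[(216,196),(388,195),(388,246),(216,246)],.230),('large far edge',[(222,152),(374,151),(374,151),(222,152)],.194)):
    P=np.array([unp(d,u,z)[:2] for u in c(q)]);print(n,R@(P.mean(0)-t),'faces',[(R@(p-t)).round(4).tolist() for p in P])
E
```

```text
small [0.06241818 0.00116946] faces [[0.068, 0.0202], [0.068, -0.0177], [0.0568, -0.0184], [0.0568, 0.0205]]
med [0.07427224 0.00127322] faces [[0.0796, 0.0207], [0.0798, -0.0182], [0.0688, -0.0184], [0.0688, 0.021]]
large far edge [0.09168079 0.00209604] faces [[0.0916, 0.0213], [0.0918, -0.0171], [0.0918, -0.0171], [0.0916, 0.0213]]
```

```bash
python3 -c "
from cell import *
print(sign_off()); print(get_obs()['time_s'])"
```

```text
the job is handed in; nothing more can be done
None
the job is handed in; nothing more can be done
```

All three boards are hanging on the counter hook in order, large at the back, then medium, then small. I handed the job in at about 49 s of the 72 s allowed.

**Pressing:** Each board was gripped by its handle, threaded over the lip, slid back to the buffer and pressed. Wrist-force readings held at about 7 N, 8 N and 7 N respectively, each for well over 0.2 s. The highest wrist reading I saw was 8.7 N, against the 16 N limit. Contact force at the buffer itself is not measured.

**Last checks (wrist, side and scene cameras):**

| Board | Distance along hook from tip | Sideways offset from bar centre |
|---|---|---|
| Large | about 86 mm | 1–2 mm |
| Medium | about 74 mm | 1–2 mm |
| Small | about 62 mm | 1–2 mm |

- **Spacing:** the centres are about 12 mm apart, so the boards are flush.
- **Height and tilt:** the small board's top edge measured 0.2656 m against 0.266 m expected, and its tilt was about 0.02 rad. The other two heights were only judged by eye.
- **Bystanders:** the jar, cheese and dish show no real movement in the images.
- **Gripper:** it was open and clear of everything at hand-in.

**Disagreements:**
- **Small-board press:** the tool crept several millimetres forward while the force stayed near 7 N. The stack was probably tipping slightly or the handle slipping in the grip. The boards looked upright again once released.
- **Scene-camera spacing:** a rougher reading put large to medium at about 15 mm. The closer wrist view gave about 11.4 mm, and I trusted that one.

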